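# Jack up the scenery board and hold it

### The arm

A 7-joint arm with a two-finger parallel gripper is mounted at the origin on the work surface. World frame = base frame: x ahead of the robot, y to its left, z up, the work surface at z = 0. Lengths are in m, angles in rad, forces in N, time in s.
With the tool pointing down it reaches from about 0.35 to 0.9 m from the base axis. Payload 8.1 kg.
Tool frame: the origin (TCP) lies on the centre line of the jaws, within the pads' length; the fingertips stand 14 mm ahead of it and the grasp point (between the pads) lies 5 mm behind it (arm.tip_reach is the distance from the TCP to the fingertips, in m); z points along the fingers, y is the direction in which the jaws open and shut (so a half turn about z gives the same grasp; the last joint's range is limited). The gripper opens to 92 mm and grips with 3 to 60 N. Pads are 19 mm wide; open, the fingers measure 130 mm over their backs; the gripper's body (75 mm by 190 mm) begins 47 mm behind the grasp point.
Start: joints at [1.003, 0.434, 0.025, 1.573, -0.012, 1.134, -0.075], TCP at [0.28, -0.559, 0.241] pointing down, gripper open.
Joint ranges: [-2.62, 2.62], [-0.44, 2.09], [-1.27, 1.32], [0.08, 2.57], [-1.32, 4.46], [0.12, 2], [-2.74, 2.74]. Speed limits (rad/s): [2.22, 2.22, 3.01, 3.01, 3.14, 3.14, 3.14].

### API

Orientations are given as a rotation vector (axis times angle).
In Python, from cell import sensors, vision, arm, nets gives the robot as it stands.
- The arm moves only by the shell command python3 -m handwheel 'ROWS' [FORCE]. ROWS is JSON, a list of rows, each an object of numbers: "tx", "ty", "tz": the shift along the tool's x, y, z in cm; "wx", "wy", "wz": the turn, a rotation vector about the tool's x, y, z in degrees; "claw": the opening, from 0 (shut) to 1 (fully open). A call has 1 to 12 rows; each row is the pose to reach, as a shift and turn from the pose commanded when the call began, along the tool's axes at that moment; what a row does not reach only later rows make up. A row lasts 1/12 s, in which the tool goes at most 41.7 mm and 7.16 degrees, less where a joint would pass 70% of its speed; a pose out of reach is approached as far as the arm can. A call with a gripper value outside its range is refused whole. The fingers move at their own pace and stop on an object; FORCE is the grip in N (left out, the last holds). Time passes only in rows, so rows that repeat a pose let the fingers close. It gives the time, the measured TCP pose, the force and the opening at its end, in the units of the state.
- sensors.observe(): the state, without advancing time (a new reading comes with each control period).
- vision.get_image(name): name is "scene" or "top"; returns (picture, depth): 384x512x3 uint8, blue, green, red; 384x512 float32, m along the optical axis (not along the pixel's ray), 0 where there is no reading.
- vision.camera_model(name): a dict with "K" (3x3 intrinsics, pixels), "k1" (the pictures are not rectified: a ray, as slopes to the right and down, at radius r is drawn at 1 + k1 r^2 times it, then the intrinsics apply), "xyz" and "attitude" of the camera in the world. Camera axes: x right, y down, z forward; pixel columns grow to the right and rows downward; lengths in m; the calibration is good to about 2 mm. A picture is of the moment at which its call begins. camera_model takes no time and is no camera call.
- arm.sign_off(): hands the job in, once; it reports no verdict.
Trained networks look in the newest picture that a camera, given by its name, has taken for a name from the list of things; names that differ only in an ending like _2 or _b are one class to them, and where a whole thing is asked for, a point or a joint stands for the part that bears it (a point fixed in the world has none). Each returns a list of dicts, best first, with "score" (0 to 1); they miss things now and then, are a little off and sometimes report something else, mostly with a low value. They report only what shows in the picture. A call takes as long as a camera call.
- nets.cut_out(label, camera): "region" (384x512 bool, what is visible of it) and "uv" ([column, row] in pixels, amid what is visible of it).
The state is a dict: "clock": time; "joints": joint angles; "dq": joint speeds; "joint_efforts": joint torques, N m; "position": TCP position; "ee_rot": TCP orientation; "force": force on the tool from outside, world axes, zero at the start; "ft_torque": the same for the moment, N m; "width": opening from 0.0 (shut) to 1.0 (fully open).
Only numpy, scipy, OpenCV 4.12 (cv2) and the standard library are available. Lean on these libraries where they do the work, as an engineer would, in place of code of your own. Each camera call takes 0.05 s, during which the arm holds its last target.

### The job

Free the hinged scenery board by turning the knob of its latch clockwise until it has clicked past its detent. Then set the little jack with its saddle centred under the round pad of the rounded lift lug on the board's edge, pump the handle once all the way down and let it come right back up, then push the handle all the way down again so that the jack lifts the board. Finish while still holding the handle down, with the board kept up by the jack alone, and leave the bottles and the jar where they stand.

Things in the scene. Friction and masses are not known exactly. Their poses are not given: they have to be found in the camera images.
- stand: Fixed tilting stand: dark steel base plate on the desk carrying a plywood board (200 x 220 x 12 mm, top face at 92 mm, scenery up to 175 mm high on it) hinged along the stand's +y edge. Origin: on the desk, under the middle of the board. The free edge of the board is its -y edge, 110 mm from the origin. Base plate and legs reach no farther than 90 mm to -y, so there is free room under the free edge.
- board (a joint): Hinge of the board in rad: 0 = resting level on the stand, grows as the free (-y) edge rises. The lift pad lies 250 mm from the hinge, so 0.06 rad is 15 mm of lift there. About 7 N lift it at the pad. It falls back by itself.
- lift_pad (a point): Centre of the underside of the marked lift point: a round steel pad (24 mm across, 12 mm high) under the only round-ended lug (36 mm wide, 45 mm long, with a raised ring on its top) in the middle of the board's free edge. At rest this point is 68 mm above the desk, at x 0, y -135 mm of the stand, 25 mm outside the board's edge. The two plain square tabs 70 mm to either side are not lift points. Its axes are those of the board (as the stand's, tilting with it).
- latch (a joint): Turn latch on a post beside the board's -x edge, in rad: 0 = its tongue points to the stand's +x, over the board, and blocks it; grows clockwise seen from above, up to a stop at 1.45. Starts at 0 to 0.3. A spring detent resists from about 0.4 to 0.8 (some 0.05 N m, with 0.025 N m of friction), then snaps over and stays where it is left; from 1.15 on the tongue is clear of the board.
- latch_grip (a point): Black bar grip of the latch: 46 mm long, 12 mm thick, 30 mm high, standing upright on the latch axis, along the tongue. This point is on the axis, 120 mm above the desk, at x -120 mm, y -40 mm of the stand; the bar reaches from 102 to 132 mm high. The point's x axis runs along the bar and turns with it; z is up. Below the bar: the tongue, same width, 94 to 100 mm high, reaching 32 mm from the axis.
- jack: Loose toe jack, about 0.9 kg: dark base plate 80 mm wide (x), 245 mm long (y from -170 to +75 mm), 10 mm thick, with an upright grey column 30 mm (x) by 36 mm (y) centred on the origin, up to 135 mm high. Its front, with the saddle, is +y; its handle points to -y. Origin: on the desk under the column. It can be gripped by the column's two x faces and slid along the desk.
- saddle_top (a point): Centre of the top of the jack's saddle, a round steel disc 32 mm across on a toe in front of the column, at y +52 mm of the jack; 40 mm above the desk before pumping.
- jack_saddle (a joint): Rise of the saddle along the column in m, 0 to 0.056. A ratchet lifts it about 26 mm on the first full stroke of the handle, where it stays by friction (3 N), just under the pad; the second full stroke takes it to about 50 mm and lifts the board. Under the board's weight it stays up only while the handle is held down.
- jack_handle (a joint): Handle of the jack in rad: 0 = up (handle rises 32 degrees to the rear), grows as it is pushed down, stop at 0.70 (8 degrees below level). A spring brings it back up when let go. Pivot: at y -35 mm, z 75 mm of the jack, axis along the jack's x. Pushing at the grip takes about 4 N unloaded, 6 N when lifting the board.
- handle_grip (a point): Middle of the top face of the handle's flat black grip (34 mm wide, 70 mm long, 14 mm thick), 150 mm from the pivot; 161 mm above the desk with the handle up, about 61 mm with it fully down.
- dropper_a: Bystander: dropper paint bottle, 25 mm across, 78 mm high, origin at its foot.
- dropper_b: Bystander: dropper paint bottle, 25 mm across, 78 mm high, origin at its foot.
- ink_jar: Bystander: small jar, 48 mm across, 60 mm high, origin at its foot.

How it is judged:
On the way, in this order (a step that is already met when the one before it is completed fails the run):
1. the latch is turned past its click, its tongue clear of the board (value of joint latch above 1.12 rad), for 0.2 s.
2. the jack stands on the desk with its saddle under the lift pad, not yet pumped (horizontal distance between saddle_top and lift_pad below 0.012 m and height (world z) of jack below 0.004 m and angle between jack's own z axis and vertical below 0.05 rad and value of joint jack_saddle below 0.012 m), for 0.2 s.
3. first stroke: the handle is pushed down (value of joint jack_handle above 0.64 rad and value of joint jack_saddle above 0.018 m), for 0.05 s.
4. the handle is back up (value of joint jack_handle below 0.1 rad and value of joint jack_saddle above 0.018 m), for 0.05 s.
At the end, for the whole second after the job is handed in: Fingers press the handle down (over 0.60 rad, over 1 N); board raised 0.06-0.12 rad and carried by the saddle (over 2 N) within 15 mm of the pad's centre; jack flat on the desk; latch past 1.12 rad; robot off board and stand (value of joint jack_handle above 0.6 rad and value of joint board between 0.06 and 0.12 rad and value of joint latch above 1.12 rad and horizontal distance between saddle_top and lift_pad below 0.015 m and contact force between jack and stand above 2 N and contact force between the fingers and jack above 1 N and contact force between each of the arm, the fingers and stand below 0.3 N and angle between jack's own z axis and vertical below 0.05 rad and height (world z) of jack below 0.004 m); the arm keeps its last pose, push and grip.
It fails at once if a bottle or the jar is moved more than 30 mm (distance of any of dropper_a, dropper_b, ink_jar from where it was at the start of the episode above 0.03 m).
It fails at once if the jack is tipped over (angle between jack's own z axis and vertical above 0.5 rad).
It also fails if it takes over 67 s, if anything falls off the work surface, if the arm or the gripper's body presses on something with over 40 N, if the wrist force passes 120 N, or if a joint passes its speed limit or range.

## Working session

There is one attempt and no reset: what is moved stays moved. The work goes in short steps, Python scripts to look and compute and a shell command to move; the robot and the scene stay as the last step left them, time stands still between calls to the robot, and variables do not carry over. Pictures are saved under pics/ and viewed, and the job is handed in when it is done.

```bash
ls; mkdir -p pics; cat > h.py <<'E'
import numpy as np, cv2
from scipy.spatial.transform import Rotation as R
from cell import sensors, vision, arm, nets
def cam(n):
    m=vision.camera_model(n); return m
def rot(m):
    a=np.array(m['attitude'],float)
    return a if a.shape==(3,3) else R.from_rotvec(a).as_matrix()
def undist(uv,m):
    K=np.array(m['K']);uv=np.atleast_2d(uv).astype(float)
    d=np.c_[(uv[:,0]-K[0,2])/K[0,0],(uv[:,1]-K[1,2])/K[1,1]]
    s=d.copy()
    for _ in range(20): s=d/(1+m['k1']*(s**2).sum(1,keepdims=True))
    return s
def pts(uv,depth,m):
    s=undist(uv,m);z=np.atleast_1d(depth)
    return (rot(m)@(np.c_[s,np.ones(len(s))]*z[:,None]).T).T+np.array(m['xyz'])
def cloud(depth,m):
    v,u=np.mgrid[:384,:512]
    return pts(np.c_[u.ravel(),v.ravel()],depth.ravel(),m).reshape(384,512,3)
def plane(uv,z,m):
    s=undist(uv,m);d=(rot(m)@np.c_[s,np.ones(len(s))].T).T;o=np.array(m['xyz'])
    return o+d*((z-o[2])/d[:,2])[:,None]
def proj(P,m):
    P=np.atleast_2d(P);c=(rot(m).T@(P-np.array(m['xyz'])).T).T
    s=c[:,:2]/c[:,2:];s=s*(1+m['k1']*(s**2).sum(1,keepdims=True));K=np.array(m['K'])
    return np.c_[s[:,0]*K[0,0]+K[0,2],s[:,1]*K[1,1]+K[1,2]]
E
python3 - <<'E'
from h import *
for n in ('scene','top'):
    p,d=vision.get_image(n);m=cam(n);print(n,m)
    np.savez(f'{n}0.npz',p=p,d=d)
    cv2.imwrite(f'pics/{n}0.png',cv2.resize(p,(800,600),interpolation=cv2.INTER_CUBIC))
print(sensors.observe())
E
```

```text
pics
scene {'K': array([[395.11588509,   0.        , 248.28883579],
       [  0.        , 395.11588509, 186.19154512],
       [  0.        ,   0.        ,   1.        ]]), 'k1': -0.053872257709243795, 'xyz': array([ 0.98899736, -0.53018614,  0.99716093]), 'attitude': array([-2.34287296, -0.90189894,  0.28881832])}
top {'K': array([[443.28290136,   0.        , 253.14851305],
       [  0.        , 443.28290136, 195.38914786],
       [  0.        ,   0.        ,   1.        ]]), 'k1': -0.0412311697216109, 'xyz': array([0.41981934, 0.00822231, 1.64215121]), 'attitude': array([-2.17461372,  2.20436942, -0.09654303])}
{'clock': 0.1, 'joints': array([ 1.0034263 ,  0.43515156,  0.02500472,  1.57398246, -0.01158377,
        1.13398255, -0.07509236]), 'dq': array([ 9.53437478e-05, -6.43101620e-04, -1.95070661e-03, -2.93280183e-03,
        1.55197067e-03,  1.08827929e-04,  4.11090908e-04]), 'joint_efforts': array([ 2.95024787e-03, -6.69121957e+01,  9.87817682e-01, -3.15146363e+01,
       -6.05117180e-02,  3.73555615e-02,  6.24999325e-05]), 'position': array([ 0.27988221, -0.55836006,  0.24003403]), 'ee_rot': array([-3.05591262e+00, -7.23080206e-01,  7.30501187e-04]), 'force': array([-1.23152602, -0.30150384,  0.41588479]), 'ft_torque': array([ 0.03057845, -0.01394467,  0.01311928]), 'width': 0.9961377027926781}
```

View pics/scene0.png

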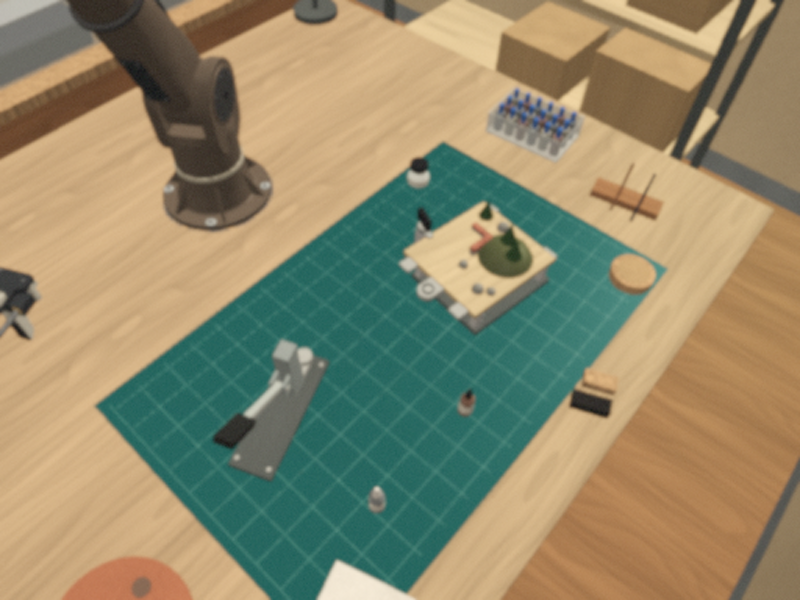

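View pics/top0.png

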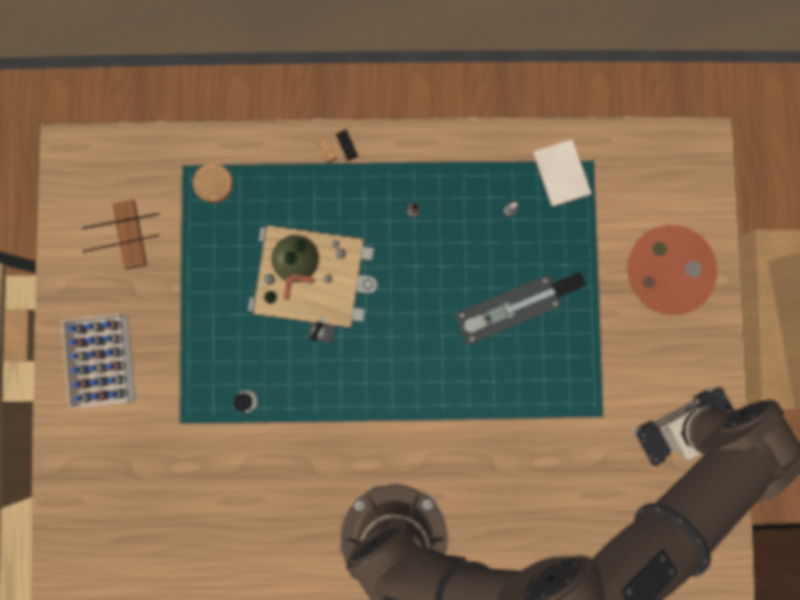

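The scene picture shows the stand with the lug at about (428,290) and the latch at (424,225). The jack column is at (290,360) and its handle at (235,430). The top picture shows the lug at (368,284), the latch at (321,330) and the jack from (465,325) to (585,283).

```bash
python3 - <<'E'
from h import *
out={}
for n in ('scene','top'):
    p,d=vision.get_image(n);m=cam(n);C=cloud(d,m)
    for l in ('board','lift_pad','latch_grip','latch','jack','saddle_top','handle_grip','jack_handle','dropper_a','ink_jar','stand'):
        for r in nets.cut_out(l,n)[:2]:
            if r['score']<.3: continue
            g=r['region'];out[f'{n}_{l}_{r["score"]:.2f}']=g
            c=C[g&(d>0)]
            print(n,l,round(r['score'],2),np.round(r['uv']),g.sum(),np.round(np.median(c,0),3),np.round(np.percentile(c[:,2],[5,50,95]),3))
    np.savez(f'{n}1.npz',p=p,d=d,C=C)
np.savez('masks.npz',**out)
E
```

```text
scene board 0.69 [306. 168.] 4100 [0.61  0.165 0.09 ] [0.085 0.09  0.122]
scene board 0.64 [195. 228.] 109 [ 0.502 -0.19   0.037] [0.017 0.037 0.041]
scene lift_pad 0.75 [304. 168.] 4191 [0.608 0.164 0.09 ] [0.082 0.09  0.122]
scene latch_grip 0.59 [270. 146.] 155 [0.483 0.156 0.109] [0.    0.109 0.131]
scene latch 0.58 [268. 140.] 131 [0.484 0.156 0.115] [0.093 0.115 0.131]
scene jack 0.79 [173. 266.] 3054 [ 0.539 -0.302  0.01 ] [0.005 0.01  0.166]
scene saddle_top 0.58 [194. 227.] 87 [ 0.501 -0.189  0.037] [0.024 0.037 0.04 ]
scene handle_grip 0.97 [156. 272.] 538 [ 0.565 -0.372  0.152] [0.089 0.152 0.175]
scene jack_handle 0.9 [156. 267.] 533 [ 0.563 -0.37   0.151] [0.009 0.151 0.175]
scene jack_handle 0.57 [268. 112.] 183 [0.332 0.326 0.04 ] [0.01 0.04 0.06]
scene dropper_a 0.56 [298. 259.] 125 [ 0.771 -0.064  0.041] [0.004 0.041 0.069]
scene ink_jar 0.74 [269. 109.] 212 [0.332 0.327 0.041] [0.007 0.041 0.06 ]
scene ink_jar 0.51 [306. 168.] 4121 [0.61  0.165 0.09 ] [0.084 0.09  0.122]
scene stand 0.75 [306. 169.] 5035 [0.617 0.161 0.09 ] [0.007 0.09  0.122]
top board 0.75 [199. 1
[... 409 characters left out ...]
5 0.169]
top saddle_top 0.58 [304. 209.] 105 [ 0.495 -0.197  0.038] [0.015 0.038 0.047]
top handle_grip 0.71 [358. 185.] 346 [ 0.566 -0.374  0.152] [0.004 0.152 0.179]
top jack_handle 0.69 [360. 183.] 267 [ 0.567 -0.378  0.159] [0.09  0.159 0.18 ]
top jack_handle 0.43 [329. 197.] 1614 [ 0.534 -0.294  0.015] [0.005 0.015 0.168]
top dropper_a 0.58 [326. 134.] 41 [ 0.763 -0.286  0.05 ] [0.025 0.05  0.075]
top dropper_a 0.5 [263. 132.] 30 [ 0.763 -0.06   0.052] [0.029 0.052 0.073]
top ink_jar 0.7 [156. 255.] 173 [0.324 0.333 0.059] [0.022 0.059 0.067]
top stand 0.71 [201. 179.] 4026 [0.596 0.173 0.095] [0.086 0.095 0.127]
top stand 0.66 [330. 198.] 1626 [ 0.532 -0.291  0.015] [0.005 0.015 0.168]
```

```bash
cat > model.py <<'E'
import numpy as np
def T(pose,P):
    x,y,a=pose;P=np.atleast_2d(P);c,s=np.cos(a),np.sin(a)
    return np.c_[x+c*P[:,0]-s*P[:,1],y+s*P[:,0]+c*P[:,1],P[:,2]]
def rect(x0,x1,y0,y1,z,n=12):
    t=np.linspace(0,1,n)
    a=[np.c_[x0+(x1-x0)*t,0*t+y0],np.c_[0*t+x1,y0+(y1-y0)*t],np.c_[x1+(x0-x1)*t,0*t+y1],np.c_[0*t+x0,y1+(y0-y1)*t]]
    a=np.vstack(a);return np.c_[a,0*a[:,0]+z]
def circ(x,y,r,z):
    t=np.linspace(0,2*np.pi,24);return np.c_[x+r*np.cos(t),y+r*np.sin(t),0*t+z]
def stand(): return [rect(-.1,.1,-.11,.11,.092),circ(0,-.135,.012,.092),circ(0,-.135,.018,.092)]
def jack(): return [rect(-.04,.04,-.17,.075,.010),rect(-.015,.015,-.018,.018,.135),circ(0,.052,.016,.040)]
E
python3 - <<'E'
from h import *
from model import *
from scipy.optimize import minimize
from scipy.ndimage import distance_transform_edt
res={}
mk=np.load('masks.npz')
data={n:np.load(f'{n}1.npz') for n in('scene','top')}
# initial: board wood by height
for n in ('scene','top'):
    C=data[n]['C'];p=data[n]['p'].astype(int);
    z=C[...,2]; near=np.hypot(C[...,0]-.6,C[...,1]-.17)<.2
    wood=near&(abs(z-.092)<.012)&(p[...,2]-p[...,0]>35)
    q=C[wood][:,:2]
    r=cv2.minAreaRect(q.astype(np.float32));print(n,'board',wood.sum(),r, cv2.boxPoints(r).round(3).tolist())
    near=np.hypot(C[...,0]-.53,C[...,1]+.29)<.22
    g=p.max(2)-p.min(2)
    pl=near&(z<.02)&(z>-.01)&(g<25)
    r=cv2.minAreaRect(C[pl][:,:2].astype(np.float32));print(n,'jack',pl.sum(),r, cv2.boxPoints(r).round(3).tolist())
    top=near&(z>.11)&(g<40)&(C[...,1]>-.28)
    print('col',top.sum(),np.median(C[top],0).round(3),C[top].min(0).round(3),C[top].max(0).round(3))
    cv2.imwrite(f'pics/crop_{n}.png',cv2.resize(data[n]['p'][(60 if n=='scene' else 110):(310 if n=='scene' else 270),(120 if n=='scene' else 140):(370 if n=='scene' else 400)],None,fx=2.4 if n=='scene' else 3,fy=2.4 if n=='scene' else 3,interpolation=cv2.INTER_CUBIC))
E
```

```text
scene board 2765 ((0.6011964678764343, 0.1867268681526184), (0.22903363406658173, 0.20962201058864594), 81.0770492553711) [[0.47999998927116394, 0.09000000357627869], [0.6869999766349792, 0.05700000002980232], [0.7229999899864197, 0.2840000092983246], [0.5149999856948853, 0.3160000145435333]]
scene jack 1879 ((0.5230688452720642, -0.34278014302253723), (0.3348105549812317, 0.3392833471298218), 64.60343170166016) [[0.2980000078678131, -0.42100000381469727], [0.6050000190734863, -0.5669999718666077], [0.7480000257492065, -0.2639999985694885], [0.44200000166893005, -0.11900000274181366]]
col 205 [ 0.515 -0.239  0.132] [ 0.494 -0.257  0.11 ] [ 0.53  -0.215  0.138]
top board 2655 ((0.6064416766166687, 0.184827983379364), (0.22435101866722107, 0.2004932165145874), 81.11438751220703) [[0.49000000953674316, 0.08900000154972076], [0.6880000233650208, 0.05900000035762787], [0.7229999899864197, 0.2800000011920929], [0.5249999761581421, 0.3109999895095825]]
top jack 1099 ((0.5316594243049622, -0.32824617624282837), (0.15567098557949066, 0.3492381274700165), 1.9184532165527344) [[0.4480000138282776, -0.15600000321865082], [0.46000000834465027, -0.5049999952316284], [0.6150000095367432, -0.5], [0.6039999723434448, -0.1509999930858612]]
col 100 [ 0.511 -0.234  0.136] [ 0.494 -0.258  0.11 ] [ 0.528 -0.216  0.144]
```

```bash
ls pics
```

```text
crop_scene.png
crop_top.png
scene0.png
top0.png
```

View pics/crop_top.png

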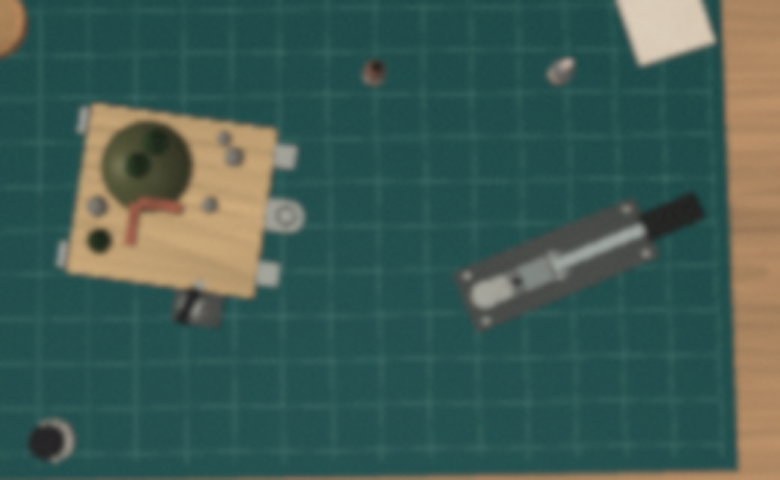

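View pics/crop_scene.png

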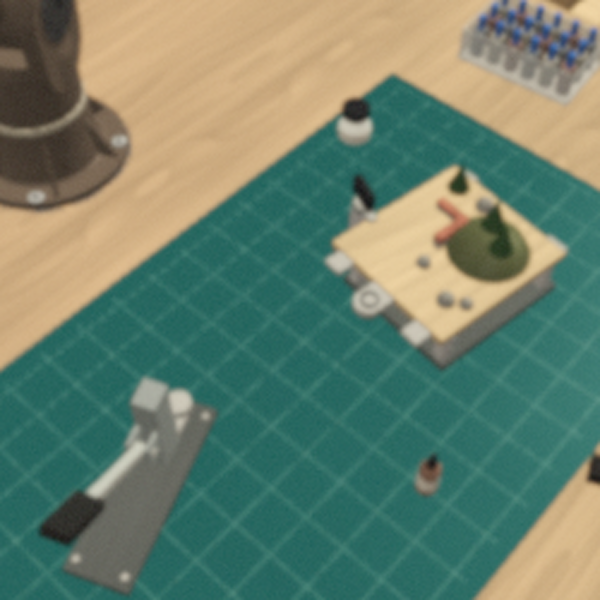

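```bash
cat > fit.py <<'E'
from h import *
from model import *
from scipy.optimize import least_squares
def crop2px(n,l):
    l=np.array(l,float); f,o=(2.4,(120,60)) if n=='scene' else (3.,(140,110))
    return (l+.5)/f-.5+np.array(o)
S={'top':([(-.1,-.11,.092),(.1,-.11,.092),(.1,.11,.092),(-.1,.11,.092),(0,-.135,.094)],[(253,298),(277,128),(93,103),(66,271),(287,216)]),
 'scene':([(-.1,-.11,.092),(.1,-.11,.092),(.1,.11,.092),(0,-.135,.094)],[(333,243),(440,342),(567,251),(370,299)])}
J={'top':([(-.04,.075,.01),(.04,.075,.01),(.04,-.17,.01),(-.04,-.17,.01),(0,.052,.04)],[(479,328),(458,272),(630,202),(657,257),(488,292)]),
 'scene':([(.04,.075,.01),(.04,-.17,.01),(-.04,-.17,.01),(0,.052,.04)],[(216,411),(128,594),(65,571),(181,401)])}
def fit(O,x0,cams=('scene','top')):
    def f(v): return np.concatenate([(proj(T(v,O[n][0]),cam(n))-crop2px(n,O[n][1])).ravel() for n in cams])
    r=least_squares(f,x0,loss='soft_l1');return r.x,f(r.x)
if __name__=='__main__':
    P={}
    for nm,O,x0 in(('stand',S,(.6,.18,-.16)),('jack',J,(.52,-.24,2.8 if 0 else -.35))):
        for c in(('top',),('scene',),('scene','top')):
            x,r=fit(O,x0,c);print(nm,c,x.round(4),np.degrees(x[2]).round(1),'res',r.round(1))
        P[nm]=x
    np.savez('poses.npz',**P)
    for n in('scene','top'):
        p=np.load(f'{n}1.npz')['p'];m=cam(n);f,o,s=(2.4,(120,60),250) if n=='scene' else (3.,(140,110),0)
        im=p[60:310,120:370] if n=='scene' else p[110:270,140:400]
        im=cv2.resize(im,None,fx=f,fy=f,interpolation=cv2.INTER_CUBIC)
        for nm,M in(('stand',stand()),('jack',jack())):
            for l in M:
                q=((proj(T(P[nm],l),m)-o+.5)*f-.5).round().astype(int);cv2.polylines(im,[q],True,(0,0,255),1)
        cv2.imwrite(f'pics/fit_{n}.png',im)
    print('pad',T(P['stand'],(0,-.135,.068)).round(4),'latch',T(P['stand'],(-.12,-.04,.12)).round(4))
    print('saddle',T(P['jack'],(0,.052,.04)).round(4),'grip',T(P['jack'],(0,-.035-.15*np.cos(.56),.161)).round(4))
E
python3 fit.py
```

```text
stand ('top',) [ 0.6062  0.1829 -0.1538] -8.8 res [-0.  -0.2  0.2  0.4 -0.1  0.1  0.1 -0.  -0.2 -0.1]
stand ('scene',) [ 0.6057  0.1826 -0.1507] -8.6 res [-0.5 -0.6  1.  -0.  -0.3  0.6 -0.1 -0. ]
stand ('scene', 'top') [ 0.606   0.1828 -0.1531] -8.8 res [-0.3 -0.6  1.  -0.  -0.1  0.7 -0.  -0.1  0.1 -0.2  0.2  0.4 -0.1  0.1
  0.2  0.  -0.2 -0.1]
jack ('top',) [ 0.513  -0.2377  0.3686] 21.1 res [-0.3  1.1 -1.5 -0.3  1.9 -1.5  1.2  0.1 -0.6  0.3]
jack ('scene',) [ 0.5125 -0.235   0.387 ] 22.2 res [ 1.3 -0.6  0.7  0.4 -0.8 -0.4 -1.   0.4]
jack ('scene', 'top') [ 0.5129 -0.2356  0.3811] 21.8 res [ 1.3 -0.3  0.2  0.6 -1.2 -0.4 -1.   0.7 -0.6  1.3 -2.1 -0.   1.  -1.9
  0.6 -0.5 -1.1  0.5]
pad [[0.5854 0.0493 0.068 ]] latch [[0.4813 0.1615 0.12  ]]
saddle [[ 0.4935 -0.1873  0.04  ]] grip [[ 0.5731 -0.386   0.161 ]]
```

View pics/fit_top.png

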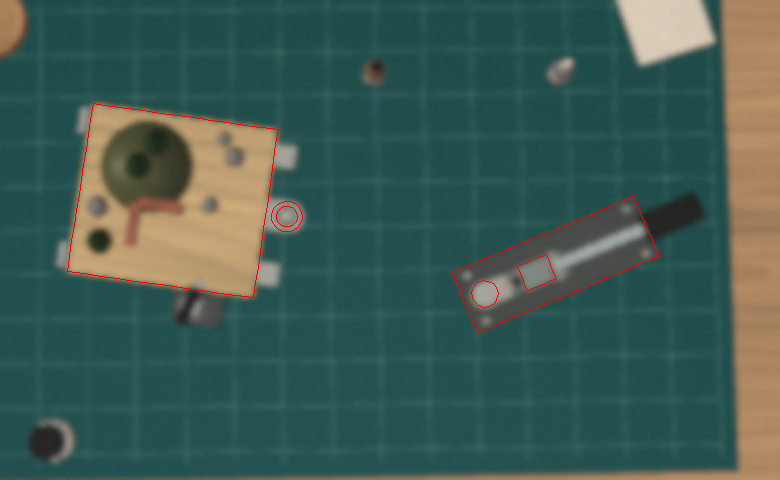

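View pics/fit_scene.png

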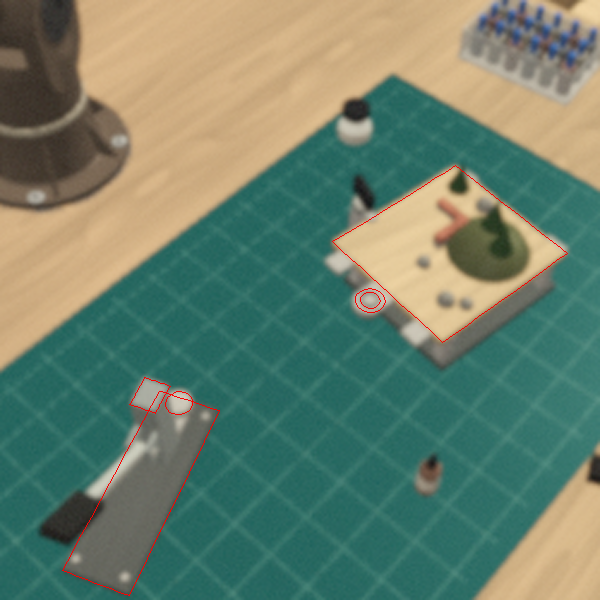

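The overlay sits on the board, lug, jack plate, column and saddle, to within about 1 px. In the top crop the latch bar is at (187,303). Next I measure the bar's angle and work out the tool deltas.

```bash
python3 - <<'E'
from h import *
from model import *
P=np.load('poses.npz');st=P['stand']
ax=T(st,(-.12,-.04,.132))[0]
for n in('scene','top'):
    D=np.load(f'{n}1.npz');p=D['p'].astype(int);m=cam(n)
    u0=proj(ax,m)[0]
    v,u=np.mgrid[:384,:512]
    dark=(p.max(2)<60)&(np.hypot(u-u0[0],v-u0[1])<14)
    uv=np.c_[u[dark],v[dark]];w=plane(uv,.132,m)
    c=w.mean(0);e,V=np.linalg.eigh(np.cov(w[:,:2].T))
    a=V[:,1]*np.sign(V[0,1]);ang=np.degrees(np.arctan2(a[1],a[0]))
    print(n,u0,len(uv),'c',c.round(4),'ax',ax.round(4),'ang',ang,'latch rad',(np.degrees(st[2])-ang)*np.pi/180,np.sqrt(e))
    x,y=u0.round().astype(int)
    im=cv2.resize(D['p'][y-25:y+25,x-30:x+30],None,fx=10,fy=10,interpolation=cv2.INTER_CUBIC)
    q=lambda a:((proj(T((ax[0],ax[1],a),rect(-.023,.023,-.006,.006,.132)),m)-[x-30,y-25]+.5)*10-.5).astype(int)
    for la,c in((0,(0,0,255)),(.3,(0,255,0))): cv2.polylines(im,[q(st[2]-la)],True,c,1)
    cv2.imwrite(f'pics/latch_{n}.png',im)
s=sensors.observe();Rm=R.from_rotvec(s['ee_rot']).as_matrix();print(Rm.round(3))
E
```

```text
scene [271.7784246  137.06591668] 55 c [0.4881 0.1512 0.132 ] ax [0.4813 0.1615 0.132 ] ang -29.467915186122625 latch rad 0.3612493688538641 [0.00410337 0.01423515]
top [202.23818128 211.21639655] 30 c [0.4776 0.1622 0.132 ] ax [0.4813 0.1615 0.132 ] ang -23.679742671830308 latch rad 0.26022670080602467 [0.00303537 0.0127088 ]
[[ 0.894  0.448 -0.   ]
 [ 0.448 -0.894 -0.   ]
 [-0.     0.    -1.   ]]
```

View pics/latch_top.png

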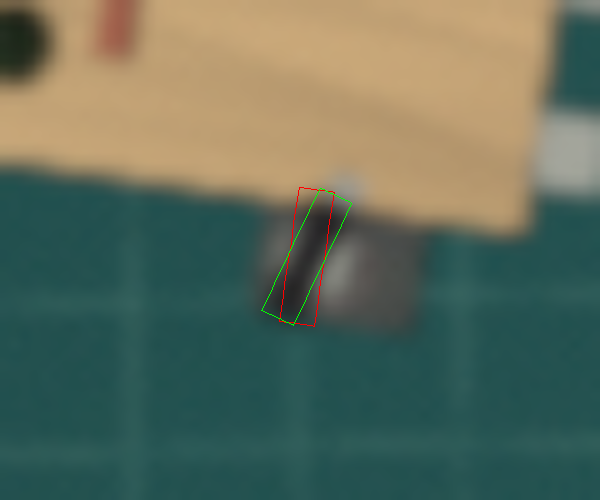

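View pics/latch_scene.png

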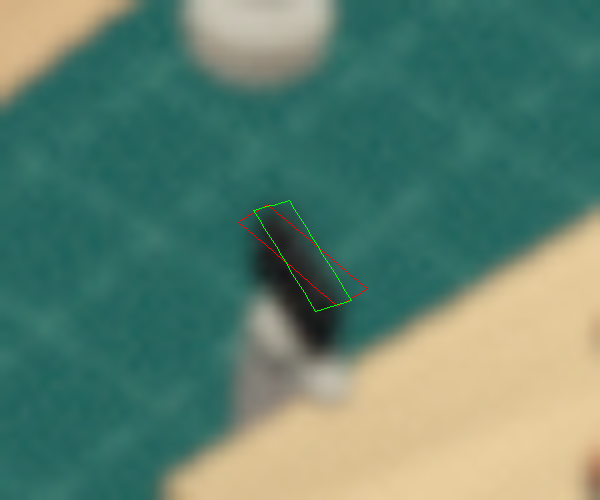

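The top close-up puts the bar between the 0 and 0.3 outlines, so I take the latch as about 0.27 rad and the bar's world yaw as about -24°. Gripping with tool x at 156° keeps the last joint near its middle. I move above the latch.

```bash
python3 -m handwheel '[{"tx":50.3,"ty":-55.3,"wz":-129,"claw":0.5},{"tx":50.3,"ty":-55.3,"wz":-129,"claw":0.5},{"tx":50.3,"ty":-55.3,"wz":-129,"claw":0.5},{"tx":50.3,"ty":-55.3,"wz":-129,"claw":0.5},{"tx":50.3,"ty":-55.3,"wz":-129,"claw":0.5},{"tx":50.3,"ty":-55.3,"wz":-129,"claw":0.5},{"tx":50.3,"ty":-55.3,"wz":-129,"claw":0.5},{"tx":50.3,"ty":-55.3,"wz":-129,"claw":0.5},{"tx":50.3,"ty":-55.3,"wz":-129,"claw":0.5},{"tx":50.3,"ty":-55.3,"wz":-129,"claw":0.5},{"tx":50.3,"ty":-55.3,"wz":-129,"claw":0.5},{"tx":50.3,"ty":-55.3,"wz":-129,"claw":0.5}]'
cat > goto.py <<'E'
import sys
from h import *
# usage: goto.py x y z yawdeg(tool x in world)
s=sensors.observe();Rm=R.from_rotvec(s['ee_rot']);p=np.array(s['position'])
print('t',s['clock'],'pos',p.round(4),'yaw',np.degrees(np.arctan2(Rm.as_matrix()[1,0],Rm.as_matrix()[0,0])).round(1),'tz',Rm.as_matrix()[:,2].round(3),'j',np.round(s['joints'],2),'w',round(s['width'],3),'F',np.round(s['force'],2),'M',np.round(s['ft_torque'],2))
if len(sys.argv)>4:
    x,y,z,a=map(float,sys.argv[1:5]);a=np.radians(a)
    G=R.from_matrix(np.array([[np.cos(a),np.sin(a),0],[np.sin(a),-np.cos(a),0],[0,0,-1]]))
    print('txyz cm',(Rm.inv().apply(np.array([x,y,z])-p)*100).round(2),'w deg',np.degrees((Rm.inv()*G).as_rotvec()).round(2))
E
python3 goto.py .4813 .1615 .18 156
```

```text
t 1.3 pos [ 0.2801 -0.5587  0.2408] yaw 26.6 tz [-0. -0. -1.] j [ 1.    0.43  0.03  1.57 -0.01  1.13 -0.08] w 1.003 F [ 1.05 -1.03  0.17] M [ 0.01 -0.04  0.01]
txyz cm [ 50.26 -55.37   6.07] w deg [  -0.      0.   -129.38]invalid input
```

The call was refused, so I try a single row first.

```bash
python3 -m handwheel '[{"tx":2,"ty":-2,"wz":-7,"claw":0.5}]' 20; echo; python3 goto.py
```

```text
t 1.3 pos [ 0.2801 -0.5587  0.2408] yaw 26.6 tz [-0. -0. -1.] j [ 1.    0.43  0.03  1.57 -0.01  1.13 -0.08] w 1.003 F [ 1.05 -1.03  0.17] M [ 0.01 -0.04  0.01]invalid input
```

```bash
python3 -m handwheel -h; python3 -m handwheel
```

```text
invalid input: not JSON, or not a number
invalid input
```

```bash
python3 -m handwheel '[{"tx":2,"ty":-2,"tz":0,"wx":0,"wy":0,"wz":-7,"claw":0.5}]' 20; echo; python3 goto.py .4813 .1615 .22 156
```

```text
clock: 1.38
position: [0.2861, -0.5359, 0.2404]
ee_rot: [3.009, 0.896, -0.004]
force: [-1.2, -0.2, 0.4]
width: 0.965

t 1.3833 pos [ 0.2861 -0.5359  0.2404] yaw 33.2 tz [-0.002 -0.003 -1.   ] j [ 0.99  0.41 -0.    1.62  0.01  1.12 -0.  ] w 0.965 F [-1.24 -0.18  0.39] M [ 0.    0.04 -0.02]
txyz cm [ 54.52 -47.68   1.8 ] w deg [  -0.14    0.19 -122.81]
```

All seven keys are needed in each row.

```bash
python3 -m handwheel '[{"tx":54.5,"ty":-47.7,"tz":1,"wx":0,"wy":0,"wz":-122.4,"claw":0.5},{"tx":54.5,"ty":-47.7,"tz":1,"wx":0,"wy":0,"wz":-122.4,"claw":0.5},{"tx":54.5,"ty":-47.7,"tz":1,"wx":0,"wy":0,"wz":-122.4,"claw":0.5},{"tx":54.5,"ty":-47.7,"tz":1,"wx":0,"wy":0,"wz":-122.4,"claw":0.5},{"tx":54.5,"ty":-47.7,"tz":1,"wx":0,"wy":0,"wz":-122.4,"claw":0.5},{"tx":54.5,"ty":-47.7,"tz":1,"wx":0,"wy":0,"wz":-122.4,"claw":0.5},{"tx":54.5,"ty":-47.7,"tz":1,"wx":0,"wy":0,"wz":-122.4,"claw":0.5},{"tx":54.5,"ty":-47.7,"tz":1,"wx":0,"wy":0,"wz":-122.4,"claw":0.5},{"tx":54.5,"ty":-47.7,"tz":1,"wx":0,"wy":0,"wz":-122.4,"claw":0.5},{"tx":54.5,"ty":-47.7,"tz":1,"wx":0,"wy":0,"wz":-122.4,"claw":0.5},{"tx":54.5,"ty":-47.7,"tz":1,"wx":0,"wy":0,"wz":-122.4,"claw":0.5},{"tx":54.5,"ty":-47.7,"tz":1,"wx":0,"wy":0,"wz":-122.4,"claw":0.5}]'; echo; python3 goto.py .4813 .1615 .22 156
```

```text
clock: 2.38
position: [0.4201, -0.0475, 0.2342]
ee_rot: [1.573, 2.718, 0.0]
force: [1.4, -1.0, -0.2]
width: 0.502

t 2.3833 pos [ 0.4201 -0.0475  0.2342] yaw 119.9 tz [ 0.001 -0.001 -1.   ] j [ 0.49  0.16 -0.57  2.01  0.1   1.    0.4 ] w 0.502 F [ 1.42 -1.05 -0.19] M [-0.   -0.24 -0.02]
txyz cm [15.07 15.72  1.42] w deg [ 2.00e-02  7.00e-02 -3.61e+01]
```

```bash
python3 -m handwheel '[{"tx":15,"ty":15.7,"tz":1.4,"wx":0,"wy":0,"wz":-36,"claw":0.5},{"tx":15,"ty":15.7,"tz":1.4,"wx":0,"wy":0,"wz":-36,"claw":0.5},{"tx":15,"ty":15.7,"tz":1.4,"wx":0,"wy":0,"wz":-36,"claw":0.5},{"tx":15,"ty":15.7,"tz":1.4,"wx":0,"wy":0,"wz":-36,"claw":0.5},{"tx":15,"ty":15.7,"tz":1.4,"wx":0,"wy":0,"wz":-36,"claw":0.5},{"tx":15,"ty":15.7,"tz":1.4,"wx":0,"wy":0,"wz":-36,"claw":0.5},{"tx":15,"ty":15.7,"tz":1.4,"wx":0,"wy":0,"wz":-36,"claw":0.5},{"tx":15,"ty":15.7,"tz":1.4,"wx":0,"wy":0,"wz":-36,"claw":0.5},{"tx":15,"ty":15.7,"tz":1.4,"wx":0,"wy":0,"wz":-36,"claw":0.5}]'; echo; python3 goto.py .4813 .1615 .119 156
```

```text
clock: 3.13
position: [0.4824, 0.157, 0.2196]
ee_rot: [-0.668, -3.07, 0.002]
force: [-0.5, -0.3, 0.7]
width: 0.501

t 3.1333 pos [0.4824 0.157  0.2196] yaw 155.4 tz [-0.    -0.001 -1.   ] j [ 0.15  0.36 -0.74  1.84  0.28  1.05  0.44] w 0.501 F [-0.53 -0.33  0.71] M [ 0.04 -0.13  0.03]
txyz cm [ 0.29  0.38 10.06] w deg [-0.07  0.01 -0.57]
```

```bash
python3 -m handwheel '[{"tx":0.2,"ty":0.3,"tz":2,"wx":0,"wy":0,"wz":0,"claw":0.5},{"tx":0.2,"ty":0.3,"tz":5,"wx":0,"wy":0,"wz":0,"claw":0.5},{"tx":0.2,"ty":0.3,"tz":7,"wx":0,"wy":0,"wz":0,"claw":0.5},{"tx":0.2,"ty":0.3,"tz":8,"wx":0,"wy":0,"wz":0,"claw":0.5},{"tx":0.2,"ty":0.3,"tz":9,"wx":0,"wy":0,"wz":0,"claw":0.5},{"tx":0.2,"ty":0.3,"tz":10,"wx":0,"wy":0,"wz":0,"claw":0.5},{"tx":0.2,"ty":0.3,"tz":10,"wx":0,"wy":0,"wz":0,"claw":0.5}]'; echo; python3 goto.py .4813 .1615 .119 156
python3 - <<'E'
from h import *
for n in('scene','top'):
    p,d=vision.get_image(n);u=proj((.481,.16,.12),cam(n))[0].astype(int)
    im=p[u[1]-50:u[1]+50,u[0]-60:u[0]+60]
    cv2.imwrite(f'pics/g1_{n}.png',cv2.resize(im,None,fx=5,fy=5,interpolation=cv2.INTER_CUBIC))
E
```

```text
clock: 3.72
position: [0.4816, 0.1613, 0.1188]
ee_rot: [-0.666, -3.069, 0.001]
force: [0.3, 0.3, -0.1]
width: 0.5

t 3.7167 pos [0.4816 0.1613 0.1188] yaw 155.5 tz [-0.001 -0.001 -1.   ] j [ 0.08  0.48 -0.68  1.95  0.4   0.84  0.33] w 0.5 F [ 0.27  0.32 -0.07] M [ 0.08 -0.17  0.02]
txyz cm [ 0.04  0.01 -0.02] w deg [-0.06 -0.04 -0.49]
```

View pics/g1_scene.png

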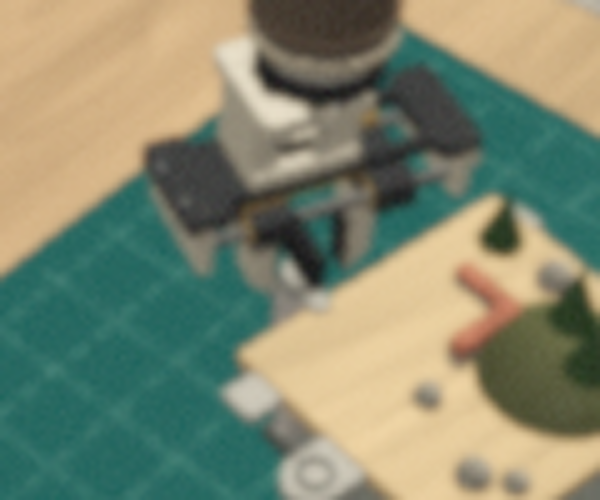

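The scene view shows the bar at (305,255) between the two fingers at (255,250) and (360,230). I close on it.

```bash
python3 -m handwheel '[{"tx":0,"ty":0,"tz":0,"wx":0,"wy":0,"wz":0,"claw":0.1},{"tx":0,"ty":0,"tz":0,"wx":0,"wy":0,"wz":0,"claw":0.1},{"tx":0,"ty":0,"tz":0,"wx":0,"wy":0,"wz":0,"claw":0.1},{"tx":0,"ty":0,"tz":0,"wx":0,"wy":0,"wz":0,"claw":0},{"tx":0,"ty":0,"tz":0,"wx":0,"wy":0,"wz":0,"claw":0},{"tx":0,"ty":0,"tz":0,"wx":0,"wy":0,"wz":0,"claw":0}]' 30; echo; python3 goto.py
```

```text
clock: 4.32
position: [0.4822, 0.1626, 0.12]
ee_rot: [0.664, 3.07, 0.002]
force: [1.0, -0.5, -4.1]
width: 0.129

t 4.3167 pos [0.4822 0.1626 0.12  ] yaw 155.6 tz [ 0.001  0.001 -1.   ] j [ 0.08  0.48 -0.68  1.95  0.4   0.84  0.33] w 0.129 F [ 0.98 -0.54 -4.14] M [-0.43 -0.1  -0.07]
```

Gripped, at 11.9 mm wide. The latch is at about 0.27 rad, so I turn it 62° clockwise (wz positive).

```bash
python3 -m handwheel '[{"tx":0,"ty":0,"tz":0,"wx":0,"wy":0,"wz":6,"claw":0},{"tx":0,"ty":0,"tz":0,"wx":0,"wy":0,"wz":12,"claw":0},{"tx":0,"ty":0,"tz":0,"wx":0,"wy":0,"wz":18,"claw":0},{"tx":0,"ty":0,"tz":0,"wx":0,"wy":0,"wz":24,"claw":0},{"tx":0,"ty":0,"tz":0,"wx":0,"wy":0,"wz":30,"claw":0},{"tx":0,"ty":0,"tz":0,"wx":0,"wy":0,"wz":36,"claw":0},{"tx":0,"ty":0,"tz":0,"wx":0,"wy":0,"wz":42,"claw":0},{"tx":0,"ty":0,"tz":0,"wx":0,"wy":0,"wz":48,"claw":0},{"tx":0,"ty":0,"tz":0,"wx":0,"wy":0,"wz":54,"claw":0},{"tx":0,"ty":0,"tz":0,"wx":0,"wy":0,"wz":60,"claw":0},{"tx":0,"ty":0,"tz":0,"wx":0,"wy":0,"wz":62,"claw":0},{"tx":0,"ty":0,"tz":0,"wx":0,"wy":0,"wz":62,"claw":0}]' 30; echo; python3 goto.py
python3 - <<'E'
from h import *
for n in('scene','top'):
    p,d=vision.get_image(n);u=proj((.481,.16,.12),cam(n))[0].astype(int)
    im=p[u[1]-50:u[1]+50,u[0]-60:u[0]+60]
    cv2.imwrite(f'pics/g2_{n}.png',cv2.resize(im,None,fx=5,fy=5,interpolation=cv2.INTER_CUBIC))
E
```

```text
clock: 5.32
position: [0.4803, 0.1613, 0.1199]
ee_rot: [-2.154, -2.287, 0.005]
force: [-6.1, -3.8, 10.1]
width: 0.131

t 5.3167 pos [0.4803 0.1613 0.1199] yaw 93.4 tz [-0.003 -0.002 -1.   ] j [-0.12  0.43 -0.41  1.97  0.23  0.79 -0.6 ] w 0.131 F [-6.06 -3.8  10.1 ] M [-0.76  1.39 -0.07]
```

View pics/g2_scene.png

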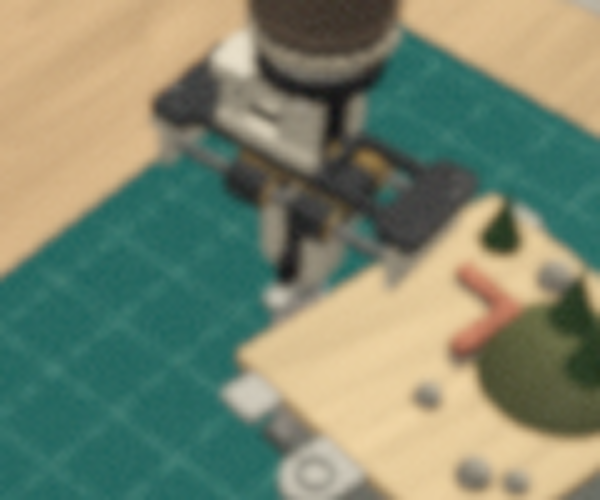

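The bar turned with the gripper, which is now at yaw 93.4°. That puts the latch near 1.36 rad. I release and rise.

```bash
python3 -m handwheel '[{"tx":0,"ty":0,"tz":0,"wx":0,"wy":0,"wz":0,"claw":0.35},{"tx":0,"ty":0,"tz":0,"wx":0,"wy":0,"wz":0,"claw":0.35},{"tx":0,"ty":0,"tz":0,"wx":0,"wy":0,"wz":0,"claw":0.35},{"tx":0,"ty":0,"tz":-3,"wx":0,"wy":0,"wz":0,"claw":0.35},{"tx":0,"ty":0,"tz":-6,"wx":0,"wy":0,"wz":0,"claw":0.35},{"tx":0,"ty":0,"tz":-10,"wx":0,"wy":0,"wz":0,"claw":0.35},{"tx":0,"ty":0,"tz":-12,"wx":0,"wy":0,"wz":0,"claw":0.7},{"tx":0,"ty":0,"tz":-12,"wx":0,"wy":0,"wz":0,"claw":0.7}]' 30; echo; python3 goto.py .513 -.2357 .24 21.5
```

```text
clock: 6.08
position: [0.4843, 0.1636, 0.2447]
ee_rot: [2.149, 2.287, 0.012]
force: [0.0, 0.4, 0.2]
width: 0.446

t 6.0833 pos [0.4843 0.1636 0.2447] yaw 93.6 tz [ 0.008  0.003 -1.   ] j [-0.07  0.28 -0.45  1.82  0.14  1.06 -0.51] w 0.446 F [0.02 0.43 0.18] M [ 0.02 -0.11 -0.  ]
txyz cm [-40.03   0.37   0.37] w deg [ 0.3  -0.41 72.07]
```

```bash
python3 -m handwheel '[{"tx":-40,"ty":0.4,"tz":0,"wx":0,"wy":0,"wz":-18,"claw":0.9},{"tx":-40,"ty":0.4,"tz":0,"wx":0,"wy":0,"wz":-18,"claw":0.9},{"tx":-40,"ty":0.4,"tz":0,"wx":0,"wy":0,"wz":-18,"claw":0.9},{"tx":-40,"ty":0.4,"tz":0,"wx":0,"wy":0,"wz":-18,"claw":0.9},{"tx":-40,"ty":0.4,"tz":0,"wx":0,"wy":0,"wz":-18,"claw":0.9},{"tx":-40,"ty":0.4,"tz":0,"wx":0,"wy":0,"wz":-18,"claw":0.9},{"tx":-40,"ty":0.4,"tz":0,"wx":0,"wy":0,"wz":-18,"claw":0.9},{"tx":-40,"ty":0.4,"tz":0,"wx":0,"wy":0,"wz":-18,"claw":0.9},{"tx":-40,"ty":0.4,"tz":0,"wx":0,"wy":0,"wz":-18,"claw":0.9},{"tx":-40,"ty":0.4,"tz":0,"wx":0,"wy":0,"wz":-18,"claw":0.9},{"tx":-40,"ty":0.4,"tz":0,"wx":0,"wy":0,"wz":-18,"claw":0.9},{"tx":-40,"ty":0.4,"tz":0,"wx":0,"wy":0,"wz":-18,"claw":0.9}]' 30; echo; python3 goto.py .513 -.2357 .098 111.5
python3 - <<'E'
from h import *
n='scene'
p,d=vision.get_image(n);u=proj((.481,.16,.12),cam(n))[0].astype(int)
im=np.hstack([cv2.resize(p[u[1]-35:u[1]+35,u[0]-35:u[0]+35],(400,400),interpolation=cv2.INTER_CUBIC),cv2.resize(p[190:330,100:240],(400,400),interpolation=cv2.INTER_CUBIC)])
cv2.imwrite('pics/g3.png',im)
E
```

```text
clock: 7.08
position: [0.5102, -0.2393, 0.2388]
ee_rot: [-1.772, -2.593, 0.001]
force: [-0.5, 1.2, -0.8]
width: 0.894

t 7.0833 pos [ 0.5102 -0.2393  0.2388] yaw 111.3 tz [-0.001 -0.    -1.   ] j [ 0.57  0.36 -0.31  1.71  0.12  1.09  0.6 ] w 0.894 F [-0.52  1.24 -0.82] M [ 0.1  -0.13 -0.02]
txyz cm [ 0.23  0.41 14.08] w deg [-0.06 -0.02 -0.2 ]
```

View pics/g3.png

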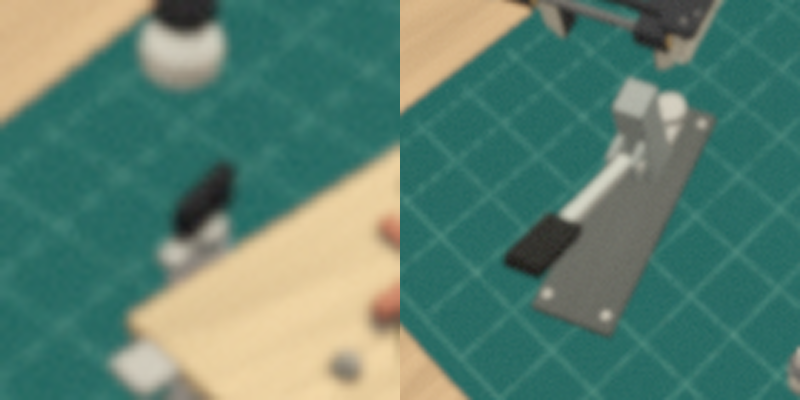

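The left half shows the bar at (205,200) parallel to the board edge, so the latch is clear and stays there. The right half shows the jack untouched. I go down astride the column.

```bash
python3 -m handwheel '[{"tx":0.2,"ty":0.4,"tz":3,"wx":0,"wy":0,"wz":0,"claw":0.9},{"tx":0.2,"ty":0.4,"tz":6,"wx":0,"wy":0,"wz":0,"claw":0.9},{"tx":0.2,"ty":0.4,"tz":9,"wx":0,"wy":0,"wz":0,"claw":0.9},{"tx":0.2,"ty":0.4,"tz":11,"wx":0,"wy":0,"wz":0,"claw":0.9},{"tx":0.2,"ty":0.4,"tz":13,"wx":0,"wy":0,"wz":0,"claw":0.9},{"tx":0.2,"ty":0.4,"tz":14,"wx":0,"wy":0,"wz":0,"claw":0.9},{"tx":0.2,"ty":0.4,"tz":14,"wx":0,"wy":0,"wz":0,"claw":0.9}]' 30; echo; python3 goto.py .513 -.2357 .098 111.5
python3 - <<'E'
from h import *
n='scene'
p,d=vision.get_image(n)
cv2.imwrite('pics/g4.png',cv2.resize(p[170:310,90:250],None,fx=4,fy=4,interpolation=cv2.INTER_CUBIC))
E
```

```text
clock: 7.72
position: [0.5127, -0.2314, 0.0978]
ee_rot: [-1.761, -2.597, 0.0]
force: [-0.6, -0.1, 0.2]
width: 0.902

t 7.7167 pos [ 0.5127 -0.2314  0.0978] yaw 111.7 tz [-0.003  0.002 -1.   ] j [ 0.53  0.52 -0.28  1.86  0.19  0.79  0.53] w 0.902 F [-0.55 -0.15  0.17] M [ 0.01 -0.06  0.  ]
txyz cm [-0.41 -0.13 -0.02] w deg [-0.14 -0.18  0.2 ]
```

View pics/g4.png

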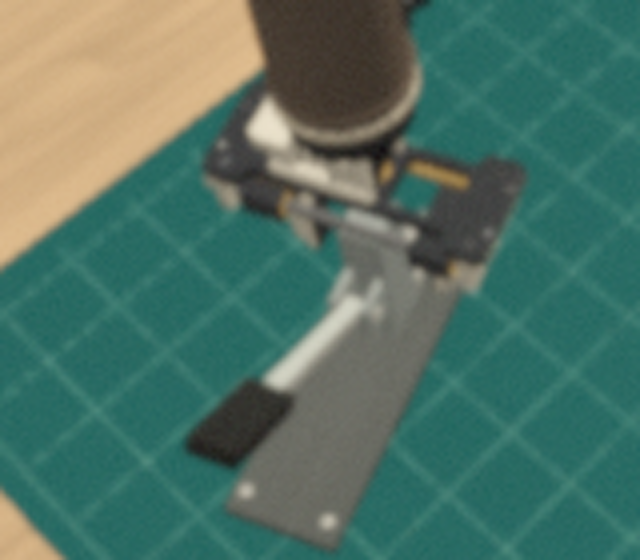

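The column top at (370,235) sits between the fingers at (305,230) and (465,270). I centre the jaws and close.

```bash
python3 -m handwheel '[{"tx":-0.4,"ty":-0.1,"tz":0,"wx":0,"wy":0,"wz":0,"claw":0.5},{"tx":-0.4,"ty":-0.1,"tz":0,"wx":0,"wy":0,"wz":0,"claw":0.4},{"tx":-0.4,"ty":-0.1,"tz":0,"wx":0,"wy":0,"wz":0,"claw":0.4},{"tx":-0.4,"ty":-0.1,"tz":0,"wx":0,"wy":0,"wz":0,"claw":0.4},{"tx":-0.4,"ty":-0.1,"tz":0,"wx":0,"wy":0,"wz":0,"claw":0.2},{"tx":-0.4,"ty":-0.1,"tz":0,"wx":0,"wy":0,"wz":0,"claw":0.2},{"tx":-0.4,"ty":-0.1,"tz":0,"wx":0,"wy":0,"wz":0,"claw":0.2},{"tx":-0.4,"ty":-0.1,"tz":0,"wx":0,"wy":0,"wz":0,"claw":0.2}]' 30; echo; python3 goto.py .5774 -.0021 .098 81.2
```

```text
clock: 8.43
position: [0.5142, -0.2376, 0.0999]
ee_rot: [1.767, 2.598, -0.0]
force: [-4.6, -2.4, 3.9]
width: 0.371

t 8.4333 pos [ 0.5142 -0.2376  0.0999] yaw 111.6 tz [-0. -0. -1.] j [ 0.54  0.52 -0.28  1.85  0.19  0.8   0.54] w 0.371 F [-4.64 -2.36  3.95] M [-0.38  0.99  0.02]
txyz cm [19.58 14.53  0.19] w deg [-1.000e-02  1.000e-02  3.037e+01]
```

```bash
python3 -m handwheel '[{"tx":-0.4,"ty":0,"tz":0,"wx":0,"wy":0,"wz":0,"claw":0.2},{"tx":-0.4,"ty":0,"tz":0,"wx":0,"wy":0,"wz":0,"claw":0.2},{"tx":-0.4,"ty":0,"tz":0,"wx":0,"wy":0,"wz":0,"claw":0.2}]' 30; echo; python3 goto.py .5774 -.0021 .098 81.2
python3 - <<'E'
from h import *
for n in ('scene','top'):
    p,d=vision.get_image(n);u=proj((.513,-.236,.1),cam(n))[0].astype(int)
    cv2.imwrite(f'pics/g5_{n}.png',cv2.resize(p[u[1]-60:u[1]+60,u[0]-70:u[0]+70],None,fx=5,fy=5,interpolation=cv2.INTER_CUBIC))
E
```

```text
clock: 8.68
position: [0.5151, -0.2412, 0.0995]
ee_rot: [-1.766, -2.597, 0.001]
force: [-3.4, 0.7, -0.4]
width: 0.323

t 8.6833 pos [ 0.5151 -0.2412  0.0995] yaw 111.6 tz [-0.001  0.    -1.   ] j [ 0.54  0.52 -0.28  1.85  0.19  0.8   0.54] w 0.323 F [-3.38  0.72 -0.37] M [0.29 0.51 0.01]
txyz cm [19.95 14.58  0.15] w deg [-8.000e-02 -3.000e-02  3.036e+01]
```

View pics/g5_scene.png

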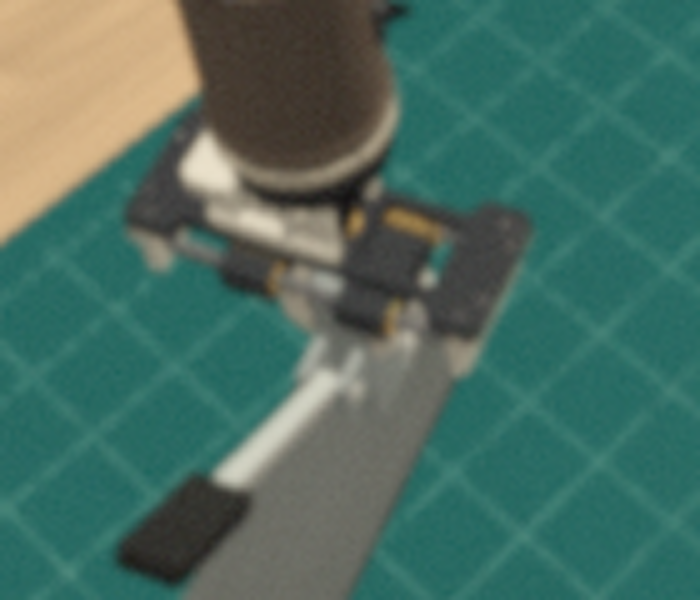

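View pics/g5_top.png

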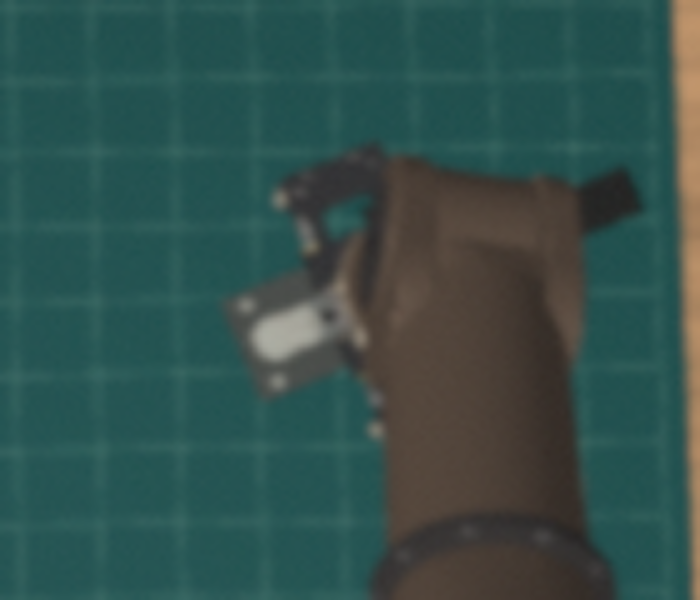

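Now at 29.7 mm, so the column is gripped. The top view shows the front plate with the saddle at (290,330) pointing to the lug side. I slide most of the way, turning about 25°.

```bash
python3 -m handwheel '[{"tx":1,"ty":0.7,"tz":0,"wx":0,"wy":0,"wz":2,"claw":0.2},{"tx":2.5,"ty":1.8,"tz":0,"wx":0,"wy":0,"wz":4,"claw":0.2},{"tx":4,"ty":3,"tz":0,"wx":0,"wy":0,"wz":7,"claw":0.2},{"tx":5.5,"ty":4.1,"tz":0,"wx":0,"wy":0,"wz":10,"claw":0.2},{"tx":7,"ty":5.2,"tz":0,"wx":0,"wy":0,"wz":13,"claw":0.2},{"tx":8.5,"ty":6.3,"tz":0,"wx":0,"wy":0,"wz":16,"claw":0.2},{"tx":10,"ty":7.4,"tz":0,"wx":0,"wy":0,"wz":19,"claw":0.2},{"tx":11.5,"ty":8.5,"tz":0,"wx":0,"wy":0,"wz":22,"claw":0.2},{"tx":13,"ty":9.6,"tz":0,"wx":0,"wy":0,"wz":25,"claw":0.2},{"tx":14.5,"ty":10.7,"tz":0,"wx":0,"wy":0,"wz":28,"claw":0.2},{"tx":15.5,"ty":11.4,"tz":0,"wx":0,"wy":0,"wz":30,"claw":0.2},{"tx":15.5,"ty":11.4,"tz":0,"wx":0,"wy":0,"wz":30,"claw":0.2}]' 40; echo; python3 goto.py .5765 -.0080 .0995 81.2
python3 - <<'E'
from h import *
for n in ('scene','top'):
    p,d=vision.get_image(n);np.savez(f'{n}2.npz',p=p,d=d);u=proj((.56,0,.05),cam(n))[0].astype(int);print(u)
    cv2.imwrite(f'pics/g6_{n}.png',cv2.resize(p[u[1]-60:u[1]+60,u[0]-70:u[0]+70],None,fx=5,fy=5,interpolation=cv2.INTER_CUBIC))
E
```

```text
clock: 9.78
position: [0.5656, -0.0513, 0.0995]
ee_rot: [-2.376, -2.054, -0.003]
force: [-1.1, 3.1, -4.3]
width: 0.324

t 9.7833 pos [ 0.5656 -0.0513  0.0995] yaw 81.7 tz [ 0.     0.002 -1.   ] j [ 0.11  0.51 -0.16  1.86  0.11  0.78 -0.25] w 0.324 F [-1.11  3.05 -4.35] M [ 0.46  0.02 -0.07]
txyz cm [4.44 0.46 0.01] w deg [ 0.01 -0.12  0.49]
[255 198]
[249 189]
```

View pics/g6_top.png

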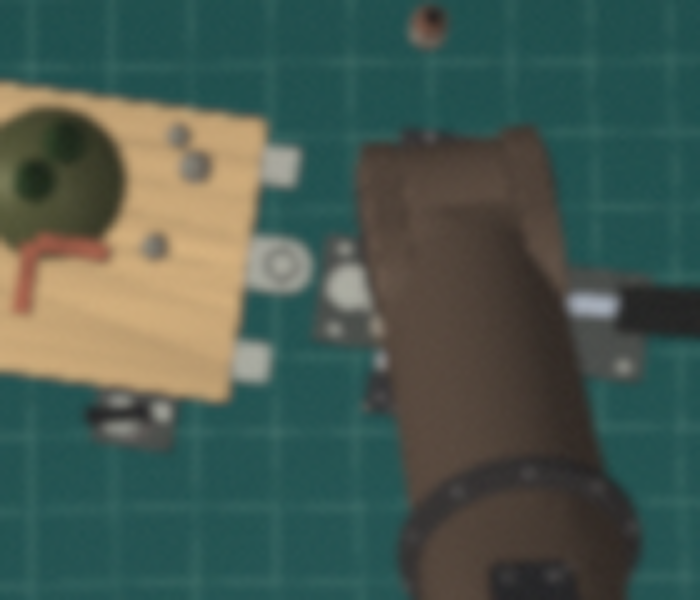

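View pics/g6_scene.png

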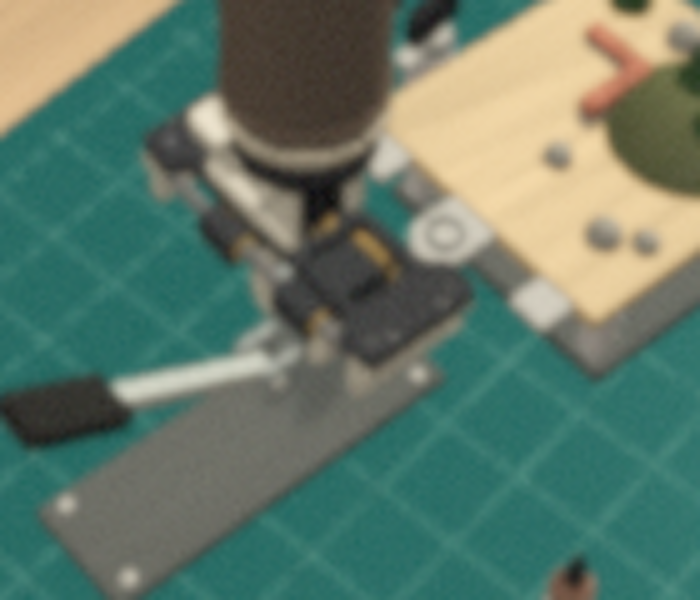

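```bash
python3 - <<'E'
from h import *
from model import *
from scipy.optimize import least_squares
off={'scene':(185,138),'top':(179,129)}
px=lambda n,l:(np.array(l,float)+.5)/5-.5+np.array(off[n])
O={'top':([(.04,.075,.01),(-.04,.075,.01),(-.04,-.17,.01),(0,.052,.04)],[(328,235),(315,338),(638,381),(348,287)]),
'scene':([(-.04,-.17,.01),(.04,.075,.01)],[(39,513),(443,376)])}
for cs in(('top',),('top','scene')):
    f=lambda v:np.concatenate([(proj(T(v,O[n][0]),cam(n))-px(n,O[n][1])).ravel() for n in cs])
    r=least_squares(f,(.56,-.05,-.15));print(r.x.round(4),np.degrees(r.x[2]).round(1),f(r.x).round(1))
    sd=T(r.x,(0,.052,.04))[0];pad=T(np.load('poses.npz')['stand'],(0,-.135,.068))[0]
    print('saddle',sd.round(4),'pad-saddle',(pad-sd).round(4))
    s=sensors.observe();Rm=R.from_rotvec(s['ee_rot']);print('tool cm',(Rm.inv().apply((pad-sd)*[1,1,0])*100).round(2))
for n in('scene','top'):
    im=cv2.resize(np.load(f'{n}2.npz')['p'][off[n][1]:off[n][1]+120,off[n][0]:off[n][0]+140],None,fx=5,fy=5,interpolation=cv2.INTER_CUBIC)
    for l,pp in [(l,r.x) for l in jack()]+[(l,np.load('poses.npz')['stand']) for l in stand()]:
        cv2.polylines(im,[((proj(T(pp,l),cam(n))-off[n]+.5)*5-.5).round().astype(int)],True,(0,0,255),1)
    cv2.imwrite(f'pics/f6_{n}.png',im)
E
```

```text
[ 0.5675 -0.0493 -0.1408] -8.1 [-0.4 -0.4 -0.6  0.4  0.6  0.2  0.4 -0.1]
saddle [0.5748 0.0022 0.04  ] pad-saddle [0.0106 0.0471 0.028 ]
tool cm [4.81 0.37 0.  ]
[ 0.5673 -0.0488 -0.1384] -7.9 [-0.6 -0.3 -0.7  0.5  0.5  0.1  0.3 -0.  -0.9  0.4  0.8 -0. ]
saddle [0.5745 0.0027 0.04  ] pad-saddle [0.0109 0.0466 0.028 ]
tool cm [4.77 0.41 0.  ]
```

View pics/f6_top.png

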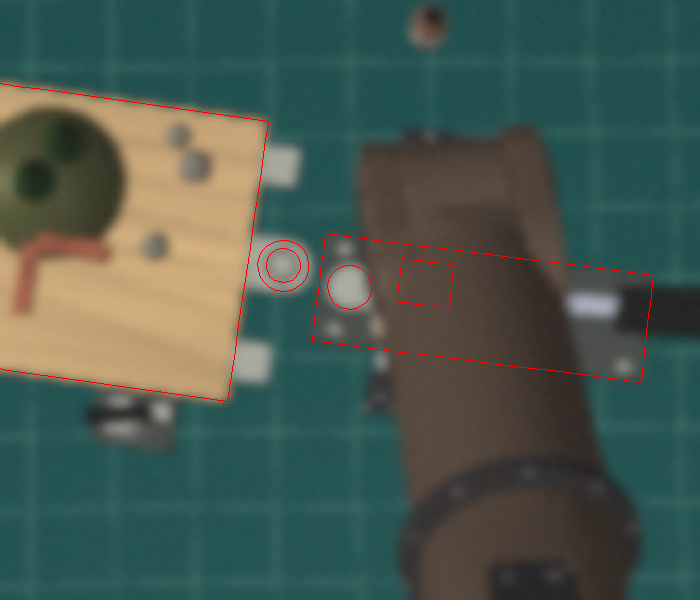

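The overlay fits. The saddle needs a further +4.8 cm along tool x and 0.4 cm along tool y, which puts the TCP at (0.5765, -0.0047).

```bash
python3 -m handwheel '[{"tx":0.8,"ty":0.1,"tz":0,"wx":0,"wy":0,"wz":0,"claw":0.2},{"tx":1.6,"ty":0.2,"tz":0,"wx":0,"wy":0,"wz":0,"claw":0.2},{"tx":2.4,"ty":0.3,"tz":0,"wx":0,"wy":0,"wz":0,"claw":0.2},{"tx":3.2,"ty":0.4,"tz":0,"wx":0,"wy":0,"wz":0,"claw":0.2},{"tx":4,"ty":0.4,"tz":0,"wx":0,"wy":0,"wz":0,"claw":0.2},{"tx":4.5,"ty":0.4,"tz":0,"wx":0,"wy":0,"wz":0,"claw":0.2},{"tx":4.8,"ty":0.4,"tz":0,"wx":0,"wy":0,"wz":0,"claw":0.2},{"tx":4.8,"ty":0.4,"tz":0,"wx":0,"wy":0,"wz":0,"claw":0.2},{"tx":4.8,"ty":0.4,"tz":0,"wx":0,"wy":0,"wz":0,"claw":0.2}]' 40; echo; python3 goto.py .5765 -.0047 .0995 81.5
python3 - <<'E'
from h import *
for n in ('scene','top'):
    p,d=vision.get_image(n);np.savez(f'{n}3.npz',p=p,d=d);u=proj((.56,0,.05),cam(n))[0].astype(int)
    cv2.imwrite(f'pics/g7_{n}.png',cv2.resize(p[u[1]-60:u[1]+60,u[0]-70:u[0]+70],None,fx=5,fy=5,interpolation=cv2.INTER_CUBIC))
E
```

```text
clock: 10.63
position: [0.5757, -0.0084, 0.0997]
ee_rot: [2.378, 2.053, -0.001]
force: [-0.1, 0.3, -8.1]
width: 0.323

t 10.6333 pos [ 0.5757 -0.0084  0.0997] yaw 81.6 tz [-0. -0. -1.] j [ 0.03  0.52 -0.16  1.84  0.11  0.79 -0.33] w 0.323 F [-0.09  0.32 -8.1 ] M [ 0.3  -0.12 -0.04]
txyz cm [0.38 0.02 0.02] w deg [-0.01  0.02  0.09]
```

View pics/g7_top.png

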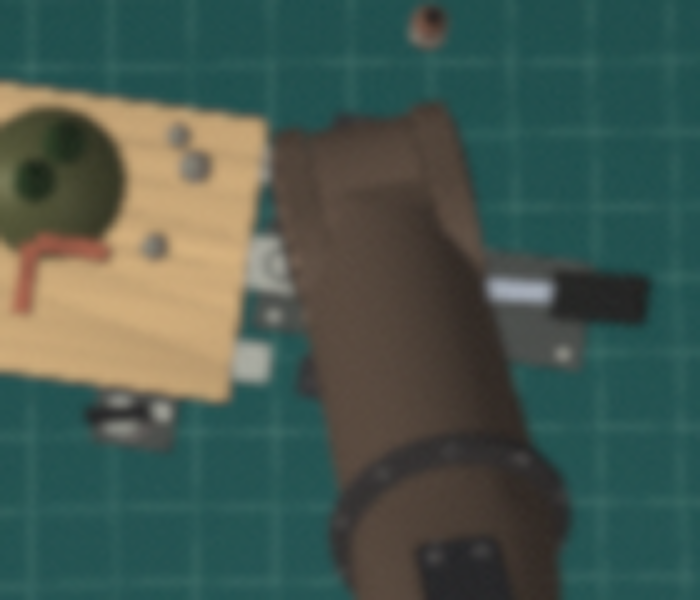

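View pics/g7_scene.png

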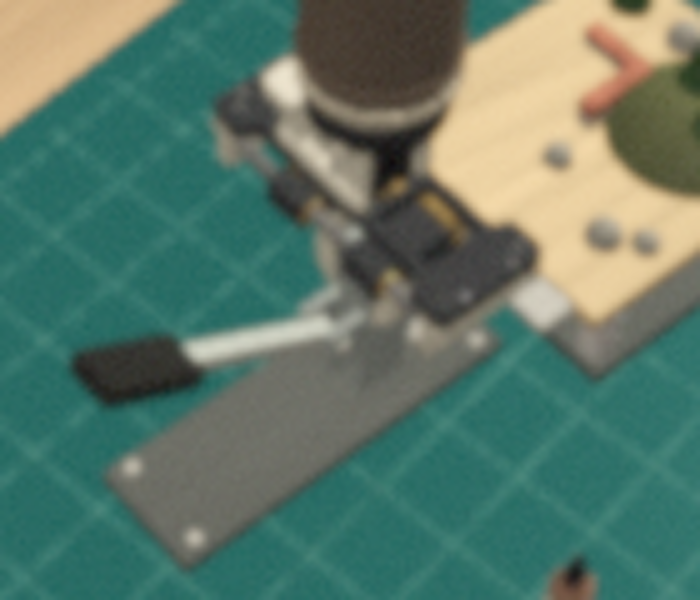

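```bash
python3 -m handwheel '[{"tx":0.3,"ty":0,"tz":0.05,"wx":0,"wy":0,"wz":0,"claw":0.2},{"tx":0.4,"ty":0,"tz":0.1,"wx":0,"wy":0,"wz":0,"claw":0.2},{"tx":0.4,"ty":0,"tz":0.15,"wx":0,"wy":0,"wz":0,"claw":0.2},{"tx":0.4,"ty":0,"tz":0.15,"wx":0,"wy":0,"wz":0,"claw":0.2},{"tx":0.4,"ty":0,"tz":0.15,"wx":0,"wy":0,"wz":0,"claw":0.2}]' 40; echo; python3 goto.py .5765 -.0047 .0995 81.5
```

```text
clock: 11.15
position: [0.5767, -0.0058, 0.0994]
ee_rot: [2.379, 2.05, -0.0]
force: [-2.1, -5.1, 4.2]
width: 0.327

t 11.15 pos [ 0.5767 -0.0058  0.0994] yaw 81.5 tz [ 0.001 -0.001 -1.   ] j [ 0.03  0.52 -0.16  1.84  0.11  0.79 -0.33] w 0.327 F [-2.12 -5.09  4.18] M [-0.43  0.7   0.16]
txyz cm [ 0.11 -0.04 -0.01] w deg [ 0.07  0.07 -0.  ]
```

Now I release, retreat straight up and then away to the rear to look.

```bash
python3 -m handwheel '[{"tx":0,"ty":0,"tz":0,"wx":0,"wy":0,"wz":0,"claw":0.7},{"tx":0,"ty":0,"tz":0,"wx":0,"wy":0,"wz":0,"claw":0.7},{"tx":0,"ty":0,"tz":0,"wx":0,"wy":0,"wz":0,"claw":0.7},{"tx":0,"ty":0,"tz":-2,"wx":0,"wy":0,"wz":0,"claw":0.7},{"tx":0,"ty":0,"tz":-5,"wx":0,"wy":0,"wz":0,"claw":0.7},{"tx":0,"ty":0,"tz":-9,"wx":0,"wy":0,"wz":0,"claw":0.7},{"tx":0,"ty":0,"tz":-13,"wx":0,"wy":0,"wz":0,"claw":0.3},{"tx":-4,"ty":0,"tz":-15,"wx":0,"wy":0,"wz":0,"claw":0.1},{"tx":-8,"ty":0,"tz":-15,"wx":0,"wy":0,"wz":0,"claw":0},{"tx":-12,"ty":0,"tz":-15,"wx":0,"wy":0,"wz":0,"claw":0},{"tx":-16,"ty":0,"tz":-15,"wx":0,"wy":0,"wz":0,"claw":0},{"tx":-16,"ty":0,"tz":-15,"wx":0,"wy":0,"wz":0,"claw":0}]' 40; echo; python3 goto.py
python3 - <<'E'
from h import *
for n in ('scene','top'):
    p,d=vision.get_image(n);np.savez(f'{n}4.npz',p=p,d=d);u=proj((.56,0,.05),cam(n))[0].astype(int)
    cv2.imwrite(f'pics/g8_{n}.png',cv2.resize(p[u[1]-60:u[1]+60,u[0]-70:u[0]+70],None,fx=5,fy=5,interpolation=cv2.INTER_CUBIC))
E
```

```text
clock: 12.15
position: [0.551, -0.1729, 0.2488]
ee_rot: [2.387, 2.036, -0.005]
force: [-0.3, -1.4, 0.7]
width: 0.315

t 12.15 pos [ 0.551  -0.1729  0.2488] yaw 80.9 tz [ 0.    -0.005 -1.   ] j [ 0.29  0.36 -0.11  1.68  0.05  1.11  0.01] w 0.315 F [-0.33 -1.42  0.67] M [-0.13 -0.11 -0.01]
```

View pics/g8_top.png

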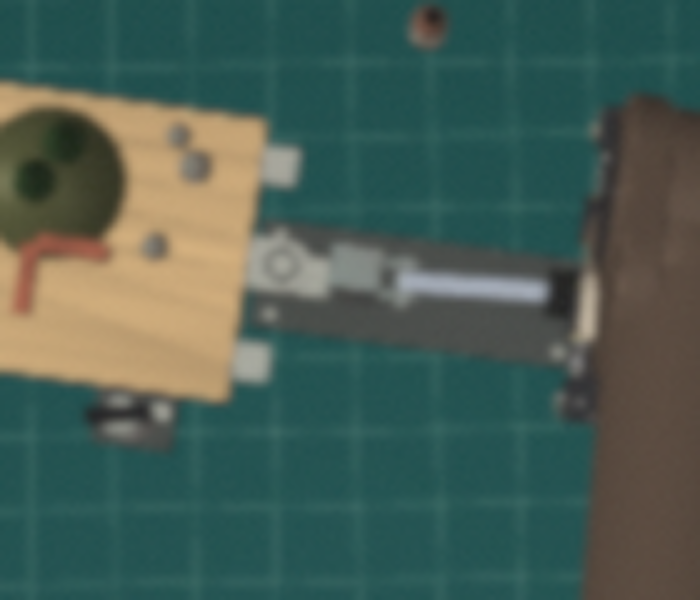

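View pics/g8_scene.png

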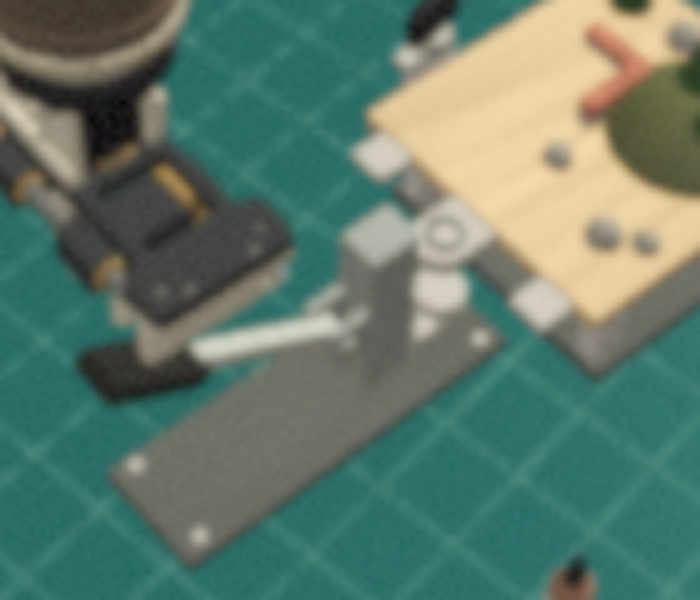

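```bash
python3 - <<'E'
from h import *
from model import *
from scipy.optimize import least_squares
off={'scene':(185,138),'top':(179,129)}
px=lambda n,l:(np.array(l,float)+.5)/5-.5+np.array(off[n])
O={'top':([(-.04,.075,.01),(-.015,.018,.135),(.015,.018,.135)],[(251,321),(328,290),(334,243)]),
'scene':([(-.04,-.17,.01),(.04,-.17,.01),(.04,.075,.01),(0,.052,.04)],[(108,476),(192,568),(505,343),(441,291)])}
st=np.load('poses.npz')['stand'];pad=T(st,(0,-.135,.068))[0]
for cs in(('top',),('scene',),('top','scene')):
    f=lambda v:np.concatenate([(proj(T(v,O[n][0]),cam(n))-px(n,O[n][1])).ravel() for n in cs])
    r=least_squares(f,(.56,-.0,-.15));print(cs,r.x.round(4),np.degrees(r.x[2]).round(1),f(r.x).round(1))
    sd=T(r.x,(0,.052,.04))[0]
    print('saddle',sd.round(4),'pad-saddle',(pad-sd).round(4))
np.savez('jack4.npz',j=r.x)
for n in('scene','top'):
    im=cv2.resize(np.load(f'{n}4.npz')['p'][off[n][1]:off[n][1]+120,off[n][0]:off[n][0]+140],None,fx=5,fy=5,interpolation=cv2.INTER_CUBIC)
    for l,pp in [(l,r.x) for l in jack()]+[(l,st) for l in stand()]:
        cv2.polylines(im,[((proj(T(pp,l),cam(n))-off[n]+.5)*5-.5).round().astype(int)],True,(0,0,255),1)
    cv2.imwrite(f'pics/f8_{n}.png',im)
print('grip up',T(r.x,(0,-.035-.15*np.cos(.558),.161)).round(4))
E
```

```text
('top',) [ 0.5767 -0.0033 -0.1885] -10.8 [-0.6  0.4  0.1 -0.6  0.5  0.2]
saddle [0.5864 0.0477 0.04  ] pad-saddle [-0.001   0.0016  0.028 ]
('scene',) [ 0.5789 -0.0034 -0.1401] -8.0 [-0.4 -0.1 -0.2  0.5  0.9 -0.5 -0.2 -0.2]
saddle [0.5862 0.0481 0.04  ] pad-saddle [-0.0008  0.0012  0.028 ]
('top', 'scene') [ 0.5788 -0.0032 -0.141 ] -8.1 [-0.3  0.9  0.3 -0.9  0.2 -0.2 -0.5 -0.2 -0.3  0.4  0.9 -0.5 -0.2 -0.2]
saddle [0.5861 0.0482 0.04  ] pad-saddle [-0.0007  0.0011  0.028 ]
grip up [[ 0.556  -0.1639  0.161 ]]
```

View pics/f8_top.png

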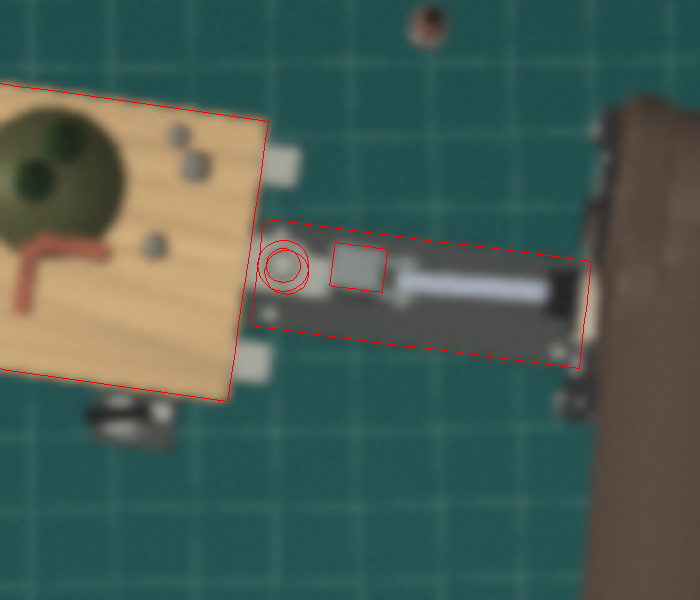

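View pics/f8_scene.png

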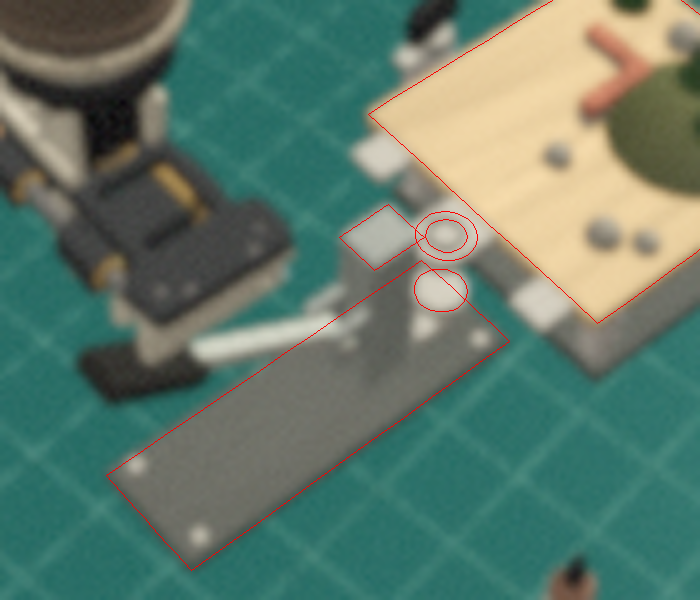

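The overlay puts the saddle within about 1.5 mm of the pad in both views. I close the fingers and move above the handle grip.

```bash
python3 goto.py .5579 -.1507 .190 81.9
```

```text
t 12.25 pos [ 0.5527 -0.1647  0.2486] yaw 81.3 tz [ 0.001 -0.001 -1.   ] j [ 0.28  0.36 -0.11  1.68  0.04  1.11  0.  ] w 0.226 F [0.52 1.05 0.11] M [ 0.04 -0.11  0.  ]
txyz cm [1.46 0.29 5.86] w deg [ 0.04  0.02 -0.56]
```

```bash
python3 -m handwheel '[{"tx":1.5,"ty":0.3,"tz":0,"wx":0,"wy":0,"wz":0,"claw":0},{"tx":1.5,"ty":0.3,"tz":1.5,"wx":0,"wy":0,"wz":0,"claw":0},{"tx":1.5,"ty":0.3,"tz":3,"wx":0,"wy":0,"wz":0,"claw":0},{"tx":1.5,"ty":0.3,"tz":4.5,"wx":0,"wy":0,"wz":0,"claw":0},{"tx":1.5,"ty":0.3,"tz":5.8,"wx":0,"wy":0,"wz":0,"claw":0},{"tx":1.5,"ty":0.3,"tz":5.8,"wx":0,"wy":0,"wz":0,"claw":0},{"tx":1.5,"ty":0.3,"tz":5.8,"wx":0,"wy":0,"wz":0,"claw":0}]' 30; echo; python3 goto.py .5579 -.1507 .175 81.9
python3 - <<'E'
from h import *
n='scene'
p,d=vision.get_image(n)
cv2.imwrite('pics/g9.png',cv2.resize(p[120:260,150:310],None,fx=4,fy=4,interpolation=cv2.INTER_CUBIC))
E
```

```text
clock: 12.83
position: [0.5582, -0.1465, 0.1901]
ee_rot: [-2.375, -2.054, 0.0]
force: [0.0, -0.7, 0.7]
width: 0.003

t 12.8333 pos [ 0.5582 -0.1465  0.1901] yaw 81.7 tz [-0.001  0.001 -1.   ] j [ 0.25  0.41 -0.12  1.75  0.06  0.99 -0.03] w 0.003 F [ 0.04 -0.72  0.68] M [-0.02 -0.07 -0.  ]
txyz cm [-0.42  0.03  1.51] w deg [-0.06 -0.05 -0.2 ]
```

View pics/g9.png

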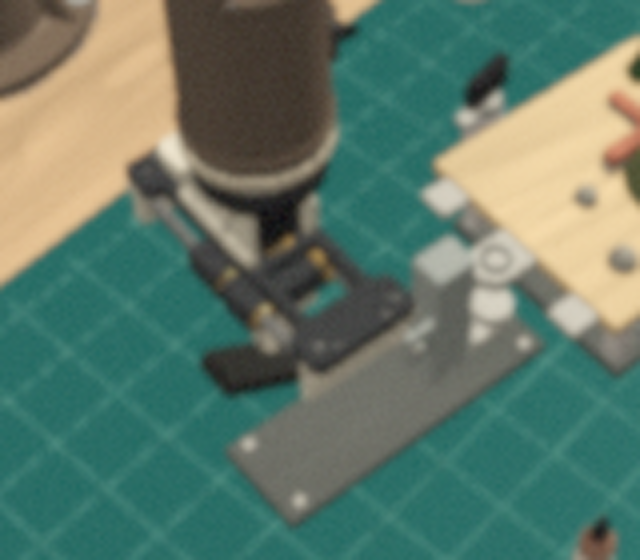

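The view shows the closed fingers poised above the black grip at (250,365), with the jack and lug unchanged. First stroke: down along the handle's arc.

```bash
python3 -m handwheel '[{"tx":-0.4,"ty":0,"tz":1.2,"wx":0,"wy":0,"wz":0,"claw":0},{"tx":-0.8,"ty":0,"tz":2.2,"wx":0,"wy":0,"wz":0,"claw":0},{"tx":-1.3,"ty":0,"tz":3.2,"wx":0,"wy":0,"wz":0,"claw":0},{"tx":-1.8,"ty":0,"tz":4.2,"wx":0,"wy":0,"wz":0,"claw":0},{"tx":-2.2,"ty":0,"tz":5.2,"wx":0,"wy":0,"wz":0,"claw":0},{"tx":-2.6,"ty":0,"tz":6.2,"wx":0,"wy":0,"wz":0,"claw":0},{"tx":-2.9,"ty":0,"tz":7.2,"wx":0,"wy":0,"wz":0,"claw":0},{"tx":-3.1,"ty":0,"tz":8.2,"wx":0,"wy":0,"wz":0,"claw":0},{"tx":-3.3,"ty":0,"tz":9.2,"wx":0,"wy":0,"wz":0,"claw":0},{"tx":-3.5,"ty":0,"tz":10.2,"wx":0,"wy":0,"wz":0,"claw":0},{"tx":-3.6,"ty":0,"tz":11,"wx":0,"wy":0,"wz":0,"claw":0},{"tx":-3.6,"ty":0,"tz":11.2,"wx":0,"wy":0,"wz":0,"claw":0}]' 30; echo; python3 goto.py
```

```text
clock: 13.88
position: [0.5521, -0.1841, 0.0767]
ee_rot: [-2.378, -2.051, 0.002]
force: [0.2, 2.1, 4.6]
width: 0.002

t 13.8833 pos [ 0.5521 -0.1841  0.0767] yaw 81.6 tz [-0.002  0.    -1.   ] j [ 0.3   0.55 -0.11  1.84  0.08  0.75  0.01] w 0.002 F [0.16 2.1  4.57] M [ 0.53 -0.07  0.04]
```

```bash
python3 -m handwheel '[{"tx":0,"ty":0,"tz":0.2,"wx":0,"wy":0,"wz":0,"claw":0},{"tx":0,"ty":0,"tz":0.3,"wx":0,"wy":0,"wz":0,"claw":0},{"tx":0,"ty":0,"tz":0.3,"wx":0,"wy":0,"wz":0,"claw":0}]' 30; echo; python3 goto.py
python3 - <<'E'
from h import *
for n in ('scene','top'):
    p,d=vision.get_image(n);np.savez(f'{n}5.npz',p=p,d=d)
    cv2.imwrite(f'pics/g10_{n}.png',cv2.resize(p[120:260,150:310],None,fx=4,fy=4,interpolation=cv2.INTER_CUBIC))
E
python3 goto.py
```

```text
clock: 14.13
position: [0.5523, -0.184, 0.0757]
ee_rot: [-2.378, -2.052, 0.001]
force: [-3.6, 1.9, 9.6]
width: 0.006

t 14.1333 pos [ 0.5523 -0.184   0.0757] yaw 81.6 tz [-0.001 -0.    -1.   ] j [ 0.3   0.55 -0.11  1.84  0.08  0.75  0.01] w 0.006 F [-3.6   1.87  9.57] M [0.62 0.61 0.03]
t 14.2333 pos [ 0.5523 -0.184   0.0758] yaw 81.6 tz [-0.001 -0.    -1.   ] j [ 0.3   0.55 -0.11  1.84  0.08  0.75  0.01] w 0.006 F [-2.59  2.48  9.21] M [0.64 0.55 0.05]
```

View pics/g10_scene.png

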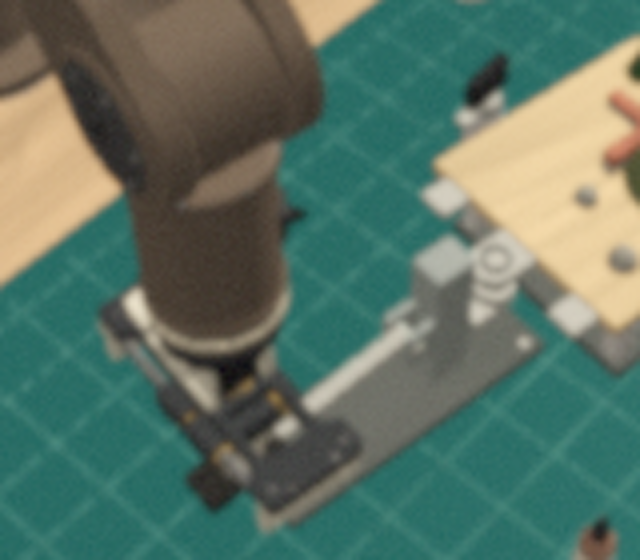

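The handle is on its stop: fingertips at 62 mm, force up to 9 N. The saddle at (493,285) is now just under the lug. I let it rise fully.

```bash
python3 -m handwheel '[{"tx":0,"ty":0,"tz":-1,"wx":0,"wy":0,"wz":0,"claw":0},{"tx":0.2,"ty":0,"tz":-2,"wx":0,"wy":0,"wz":0,"claw":0},{"tx":0.4,"ty":0,"tz":-3,"wx":0,"wy":0,"wz":0,"claw":0},{"tx":0.7,"ty":0,"tz":-4,"wx":0,"wy":0,"wz":0,"claw":0},{"tx":1,"ty":0,"tz":-5.2,"wx":0,"wy":0,"wz":0,"claw":0},{"tx":1.3,"ty":0,"tz":-6.4,"wx":0,"wy":0,"wz":0,"claw":0},{"tx":1.8,"ty":0,"tz":-7.6,"wx":0,"wy":0,"wz":0,"claw":0},{"tx":2.3,"ty":0,"tz":-8.8,"wx":0,"wy":0,"wz":0,"claw":0},{"tx":2.8,"ty":0,"tz":-10,"wx":0,"wy":0,"wz":0,"claw":0},{"tx":3.3,"ty":0,"tz":-11.2,"wx":0,"wy":0,"wz":0,"claw":0},{"tx":3.6,"ty":0,"tz":-12.5,"wx":0,"wy":0,"wz":0,"claw":0},{"tx":3.6,"ty":0,"tz":-12.5,"wx":0,"wy":0,"wz":0,"claw":0}]' 30; echo; python3 goto.py
python3 - <<'E'
from h import *
for n in ('scene','top'):
    p,d=vision.get_image(n);np.savez(f'{n}6.npz',p=p,d=d)
    cv2.imwrite(f'pics/g11_{n}.png',cv2.resize(p[120:260,150:310],None,fx=4,fy=4,interpolation=cv2.INTER_CUBIC))
E
python3 goto.py
```

```text
clock: 15.23
position: [0.5597, -0.1468, 0.2034]
ee_rot: [2.375, 2.052, 0.005]
force: [0.4, 0.4, 0.9]
width: 0.005

t 15.2333 pos [ 0.5597 -0.1468  0.2034] yaw 81.7 tz [ 0.004 -0.    -1.   ] j [ 0.25  0.4  -0.12  1.73  0.05  1.01 -0.03] w 0.005 F [0.38 0.4  0.93] M [ 0.02 -0.12 -0.04]
t 15.3333 pos [ 0.5583 -0.1478  0.2009] yaw 81.6 tz [ 0.001 -0.    -1.   ] j [ 0.25  0.4  -0.12  1.74  0.06  1.01 -0.03] w 0.005 F [-0.07  0.31 -0.25] M [ 0.02 -0.06  0.  ]
```

View pics/g11_scene.png

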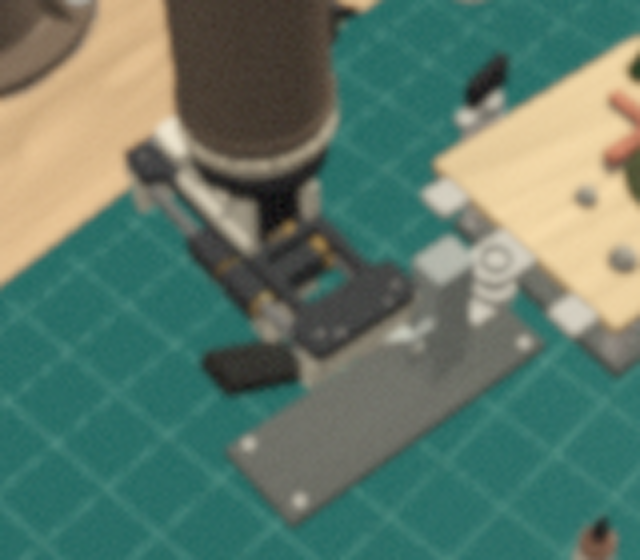

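View pics/g11_top.png

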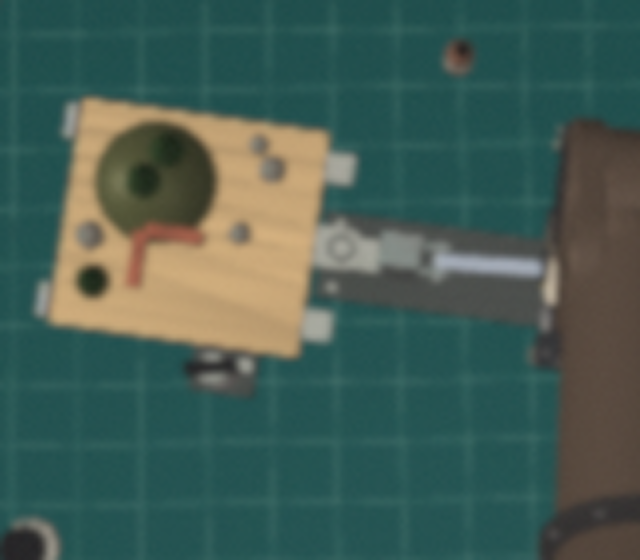

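The handle is back up at (250,370), the saddle stayed just under the lug, and the jack has not moved. Second stroke.

```bash
python3 -m handwheel '[{"tx":-0.4,"ty":0,"tz":1.2,"wx":0,"wy":0,"wz":0,"claw":0},{"tx":-0.5,"ty":0,"tz":2.4,"wx":0,"wy":0,"wz":0,"claw":0},{"tx":-0.9,"ty":0,"tz":3.5,"wx":0,"wy":0,"wz":0,"claw":0},{"tx":-1.4,"ty":0,"tz":4.6,"wx":0,"wy":0,"wz":0,"claw":0},{"tx":-1.9,"ty":0,"tz":5.7,"wx":0,"wy":0,"wz":0,"claw":0},{"tx":-2.3,"ty":0,"tz":6.8,"wx":0,"wy":0,"wz":0,"claw":0},{"tx":-2.7,"ty":0,"tz":7.8,"wx":0,"wy":0,"wz":0,"claw":0},{"tx":-3,"ty":0,"tz":8.8,"wx":0,"wy":0,"wz":0,"claw":0},{"tx":-3.2,"ty":0,"tz":9.8,"wx":0,"wy":0,"wz":0,"claw":0},{"tx":-3.4,"ty":0,"tz":10.8,"wx":0,"wy":0,"wz":0,"claw":0},{"tx":-3.5,"ty":0,"tz":11.8,"wx":0,"wy":0,"wz":0,"claw":0},{"tx":-3.5,"ty":0,"tz":12.3,"wx":0,"wy":0,"wz":0,"claw":0}]' 30; echo; python3 goto.py
```

```text
clock: 16.33
position: [0.5533, -0.1829, 0.0762]
ee_rot: [2.379, 2.052, 0.001]
force: [-0.7, 4.4, 8.8]
width: 0.002

t 16.3333 pos [ 0.5533 -0.1829  0.0762] yaw 81.6 tz [ 0.  0. -1.] j [ 0.3   0.55 -0.11  1.84  0.08  0.75  0.01] w 0.002 F [-0.75  4.42  8.79] M [ 1.07 -0.05 -0.06]
```

```bash
python3 -m handwheel '[{"tx":0,"ty":0,"tz":0.2,"wx":0,"wy":0,"wz":0,"claw":0},{"tx":0,"ty":0,"tz":0.4,"wx":0,"wy":0,"wz":0,"claw":0},{"tx":0,"ty":0,"tz":0.4,"wx":0,"wy":0,"wz":0,"claw":0},{"tx":0,"ty":0,"tz":0.4,"wx":0,"wy":0,"wz":0,"claw":0}]' 30; echo; python3 goto.py
python3 - <<'E'
from h import *
from model import *
st=np.load('poses.npz')['stand']
for n in ('scene','top'):
    p,d=vision.get_image(n);np.savez(f'{n}7.npz',p=p,d=d)
    cv2.imwrite(f'pics/g12_{n}.png',cv2.resize(p[120:260,150:310],None,fx=4,fy=4,interpolation=cv2.INTER_CUBIC))
    m=cam(n);C=cloud(d,m);c,s=np.cos(st[2]),np.sin(st[2])
    X=C[...,0]-st[0];Y=C[...,1]-st[1];bx=c*X+s*Y;by=-s*X+c*Y
    for k in (1,7):
        D=np.load(f'{n}{k}.npz');Ck=cloud(D['d'],m);X=Ck[...,0]-st[0];Y=Ck[...,1]-st[1];bx=c*X+s*Y;by=-s*X+c*Y
        pi=D['p'].astype(int)
        g=(abs(bx)<.095)&(abs(by)<.105)&(Ck[...,2]>.08)&(Ck[...,2]<.125)&(pi[...,2]-pi[...,0]>45)
        A=np.c_[by[g],bx[g],np.ones(g.sum())];z=Ck[...,2][g];w=np.ones(len(z),bool)
        for _ in range(8):
            q=np.linalg.lstsq(A[w],z[w],rcond=None)[0];w=abs(A@q-z)<.005
        print(n,k,'slope y',-q[0],'slope x',q[1],'z0',q[2],w.sum())
E
python3 goto.py
```

```text
clock: 16.67
position: [0.5535, -0.1827, 0.0747]
ee_rot: [2.378, 2.052, 0.001]
force: [-7.0, 4.9, 23.3]
width: 0.008

t 16.6667 pos [ 0.5535 -0.1827  0.0747] yaw 81.6 tz [ 0.001 -0.    -1.   ] j [ 0.3   0.55 -0.11  1.84  0.08  0.74  0.01] w 0.008 F [-6.99  4.93 23.33] M [1.34 1.23 0.01]
scene 1 slope y -0.0009329146767410654 slope x -6.695548598628642e-05 z0 0.0899410238081985 2166
scene 7 slope y 0.08711343622683537 slope x 0.0010772947182157572 z0 0.10024245026818009 2052
top 1 slope y 0.0012435648664483837 slope x 0.004892857446346419 z0 0.09409602513626442 1895
top 7 slope y 0.08785110852378057 slope x 0.002537447568387391 z0 0.104202406912948 1939
t 16.7667 pos [ 0.5535 -0.1827  0.0747] yaw 81.6 tz [ 0.001 -0.    -1.   ] j [ 0.3   0.55 -0.11  1.84  0.08  0.74  0.01] w 0.006 F [-4.8   5.39 23.96] M [1.4  1.21 0.05]
```

View pics/g12_scene.png

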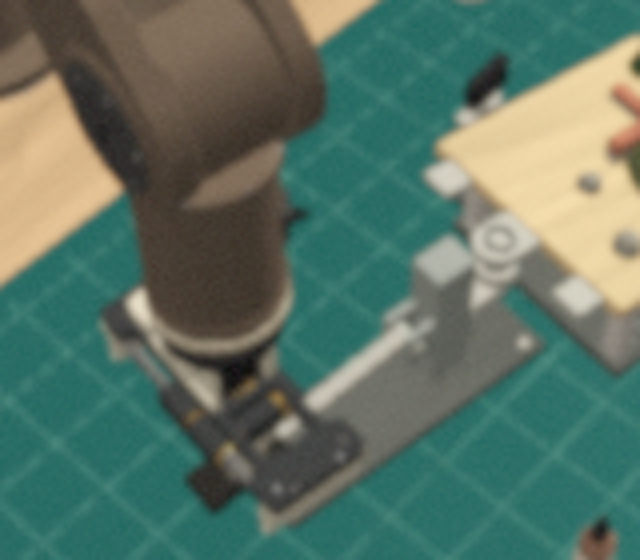

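View pics/g12_top.png

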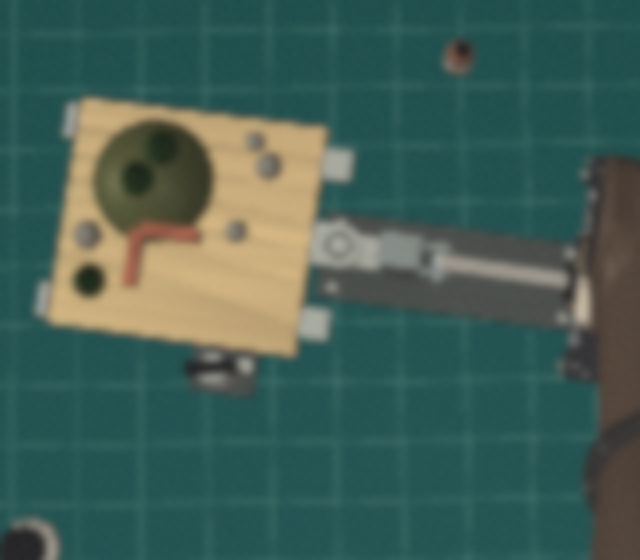

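The board stands at 0.088 rad in both cameras' depth. The jack plate corners are where they were, the saddle carries the pad, and the handle is on its stop with about 23 N of push. I hand in.

```bash
python3 - <<'E'
from cell import arm
print(arm.sign_off())
E
```

```text
the job is handed in; nothing more can be done
None
```

The job is done and handed in at about 16.8 s of the 67 s allowed; the sign-off gives no verdict.

**What I did**
- I gripped the latch bar and turned it clockwise from about 0.27 to about 1.36 rad. After release it stayed parallel to the board edge.
- I slid the jack by its column until the saddle was under the lift pad.
- I pumped the handle fully down once and let it come fully up, with the saddle staying just under the pad.
- I then pushed the handle down to its stop again and am still holding it there.

**What the last checks showed**
- **Saddle position:** before pumping, it was about 1–2 mm from the pad's centre in both cameras. I did not measure it again after the lift, but the pictures show the jack had not moved.
- **Board angle:** 0.087 rad from the scene camera and 0.088 rad from the top camera, within the required 0.06–0.12.
- **Handle:** the fingers push down with about 23 N, more than the roughly 6 N needed to hold it.
- **Robot:** the pictures show it clear of the board and stand.
- **Bottles and jar:** the arm stayed well away from them. The last pictures show the jar and one bottle still standing; the other bottle was outside those pictures.

**What went wrong or disagreed**
- The first two move commands were refused because each row needs all seven values; nothing moved.
- The two cameras differed by about 4 mm in height and, on one fit of the jack, by about 3° in direction. They agreed on the saddle position.

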